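Set re-glued hand stamps in a row along a straightedge and wind the timer

ROBOT

A 7-joint arm with a two-finger parallel gripper is mounted at the origin on the work surface. World frame = base frame: x ahead of the robot, y to its left, z up, the work surface at z = 0. Lengths are in mm, angles in rad, forces in N, time in s.
With the tool pointing down it reaches from about 400 to 850 mm from the base axis. Payload 6.9 kg.
Tool frame: the origin (TCP) lies midway between the tips of the shut fingers; the grasp point (between the pads) lies manip.grip_point_offset behind it (manip.grip_point_offset is the distance from the TCP to the grasp point, in mm); z points along the fingers, y is the direction in which the jaws open and shut (so a half turn about z gives the same grasp; the last joint's range is limited). The gripper opens to 85 mm and grips with 20 to 120 N. Pads are 22 mm wide; open, the fingers measure 114 mm over their backs; the gripper's body (76 mm by 85 mm) begins 54 mm behind the grasp point. The pads swing forward as they close: fully open they stand 13 mm farther back than shut.
Start: joints at [-1.006, 0.507, -0.238, 1.5, 0.126, 1.149, -0.155], TCP at [276.81, 560.345, 196.775] pointing down, gripper open.
Joint ranges: [-3.08, 3.08], [-0.24, 2.05], [-1.43, 1.35], [0, 2.5], [-1.52, 4.66], [0.17, 1.96], [-2.89, 2.89]. Speed limits (rad/s): [2.39, 2.39, 3.14, 3.14, 3.14, 3.14, 3.14].

INTERFACE

Orientations are given as a rotation vector (axis times angle).
In Python, from plant import manip gives the robot as it stands. The module is installed in compiled form; this text tells all that it offers.
- The arm moves only by the shell command python3 -m pendant 'ROWS' [FORCE]. ROWS is a JSON object of lists of equal length, an entry for each row: "offset": the shift along the tool's x, y, z in m, a list of three; "turn": the turn, a rotation vector about the tool's x, y, z in degrees, a list of three; "claw": the gripper's target within -1 to 1 (shut at 1, half-way at 0, fully open at -1). In form: {"offset": [[x, y, z], ...], "turn": [[ax, ay, az], ...], "claw": [claw, ...]}. A call has exactly 8 rows; each row is the pose to reach, as a shift and turn from the pose commanded when the call began, along the tool's axes at that moment; what a row does not reach only later rows make up. A row lasts 1/10 s, in which the tool goes at most 50 mm and 8.59 degrees, less where a joint would pass 70% of its speed; a pose out of reach is approached as far as the arm can. A call with a gripper value outside its range is refused whole. The fingers move at their own pace and stop on an object; FORCE is the grip in N (left out, the last holds). Time passes only in rows, so rows that repeat a pose let the fingers close, or fill a call up. It gives the time, the measured TCP pose, the force and the opening at its end, in the units of the state.
- manip.get_obs(): the state, without advancing time (a new reading comes with each control period).
- manip.camera(name): name is "scene" or "side" or "wrist"; returns a dict with "frame" (400x640x3 uint8, red, green, blue), "fx", "fy", "cx", "cy" (pixels), "T" (4x4, takes a point from camera to world coordinates); the wrist camera has in their place "tool_from_camera" (4x4, takes a point from camera to tool coordinates, whose origin is the TCP and whose axes are the flange's). Camera axes: x right, y down, z forward; pixel columns grow to the right and rows downward; lengths in mm; the calibration is good to about 2 mm. The wrist camera is an equidistant fisheye: a pixel r from the principal point sees the ray r / f radians off the axis. A picture is of the moment at which its call begins: read the wrist's pose just before it. There is no depth.
- manip.finish_job(): hands the job in, once; it reports no verdict.
The state is a dict: "time": time; "joint_positions": joint angles; "dq": joint speeds; "joint_efforts": joint torques, N m; "ee_pos": TCP position; "orientation": TCP orientation; "ft_force": force on the tool from outside, world axes, zero at the start; "torque": the same for the moment, N m; "opening": opening from 0.0 (shut) to 1.0 (fully open).
Only numpy, scipy, OpenCV 4.12 (cv2) and the standard library are available. Lean on these libraries where they do the work, as an engineer would, in place of code of your own. Each camera call takes 0.05 s, during which the arm holds its last target.

TASK

The hand stamps have freshly glued rubber faces and must set in a dead straight row. Clear the stamp-pad tin off the setting board into the small low tray, lay the straightedge on the board flush along the board's raised rail with its ends within the board's, and stand every hand stamp upright on the board with a long side of its base flush against the free edge of the straightedge and within its length. Only once all the stamps stand there, wind the timer's key clockwise to its stop, and leave the other things on the desk alone.

Things in the scene. Friction and masses are not known exactly. Their poses are not given: they have to be found in the camera images.
- board: Fixed plywood setting board, 170 mm (its x) by 380 mm (its y), 3 mm thick. Origin: centre of its underside, on the desk; z up. Along its +x (far) side a raised dark rail runs the whole length, 20 mm wide, top 10 mm above the desk, inner face at board x = +0.065; clear face down to x = -0.085. Flush, the straightedge's centre is at x = +0.045, the stamps' at x = +0.005.
- straightedge: Loose aluminium straightedge, 0.3 kg: flat blade 320 mm long (its x), 40 mm wide (its y), 5 mm thick, with a grip ridge along its middle 300 mm long, 12 mm wide, top 34 mm above the underside. Origin: centre of the underside; z up. Grip it across the ridge from above; either way round will do.
- stamp1: Loose wooden hand stamp, 0.14 kg (may be absent: None from the start): base 60 mm long (its x), 40 mm wide (its y), 18 mm high, rubber face down; on it an upright bar handle 50 mm long (x), 18 mm thick (y), top 75 mm above the underside. Origin: centre of the underside; z up. Stands on the desk near the robot. All stamps are alike; either way round will do.
- stamp2: Loose wooden hand stamp, 0.14 kg (may be absent: None from the start): base 60 mm long (its x), 40 mm wide (its y), 18 mm high, rubber face down; on it an upright bar handle 50 mm long (x), 18 mm thick (y), top 75 mm above the underside. Origin: centre of the underside; z up. Stands on the desk near the robot. All stamps are alike; either way round will do.
- stamp3: Loose wooden hand stamp, 0.14 kg (may be absent: None from the start): base 60 mm long (its x), 40 mm wide (its y), 18 mm high, rubber face down; on it an upright bar handle 50 mm long (x), 18 mm thick (y), top 75 mm above the underside. Origin: centre of the underside; z up. Stands on the desk near the robot. All stamps are alike; either way round will do.
- stamp4: Loose wooden hand stamp, 0.14 kg (may be absent: None from the start): base 60 mm long (its x), 40 mm wide (its y), 18 mm high, rubber face down; on it an upright bar handle 50 mm long (x), 18 mm thick (y), top 75 mm above the underside. Origin: centre of the underside; z up. Stands on the desk near the robot. All stamps are alike; either way round will do.
- tin: Loose closed stamp-pad tin, 0.12 kg, grey with a white lid, 90 mm (its x) by 55 mm (its y; lid 57 mm), 20 mm high, lying on the setting board. Origin: centre of the underside; z up.
- tray: Fixed low open tray of dark wood beside the board, 130 mm (its x) by 140 mm (its y) outside, walls 5 mm thick and 18 mm high, floor about 5 mm thick. Origin: centre of its underside; z up. The tin must lie flat in it.
- timer: Fixed round white clockwork timer, 94 mm across, 50 mm high. Origin: centre of its underside; z up. The winding key stands on its top, on its vertical axis.
- key_grip (a point): On the axis of the timer's steel winding key, 78 mm above the desk, at the height to grip. The key is an upright flat wing 50 mm long, 9 mm thick, from 58 to 94 mm above the desk; it turns about the vertical.
- key (a joint): Angle of the winding key, rad: grows clockwise seen from above; at 0 the wing lies along the timer's x axis, so its yaw is the timer's yaw minus this value. The stop (fully wound) is at 4.8. Starts between 0 and 0.8: several regrasps. A light spring opposes winding, but the key stays where it is left; turning takes 0.1 to 0.15 N m.
- giftbox: Bystander among the stamps: loose white card gift box, 50 mm square, 42 mm high. Origin: centre of the underside. Leave it standing where it is.

How it is judged (in metres and radians):
On the way, in this order (a step that is already met when the one before it is completed fails the run):
1. the straightedge lies flat on the board, flush along the rail, let go (x of straightedge in the frame of board between 0.0415 and 0.0485 m and y of straightedge in the frame of board between -0.036 and 0.036 m and z of straightedge in the frame of board between 0.001 and 0.006 m and angle between the x axis of straightedge and the y axis of board, either way round below 0.02 rad and angle between straightedge's own z axis and vertical below 0.05 rad and linear speed of straightedge below 0.02 m/s and contact force between straightedge and the fingers below 0.2 N), for 0.2 s.
2. every stamp stands on the board flush against the straightedge, let go (all of step 1 and (y of stamp1 in the frame of straightedge between 0.036 and 0.0432 m or y of stamp1 in the frame of straightedge between -0.0432 and -0.036 m) and x of each of stamp1, stamp2, stamp3, stamp4 in the frame of board below 0.03 m and x of stamp1 in the frame of straightedge between -0.136 and 0.136 m and z of stamp1 in the frame of board between 0.001 and 0.007 m and angle between the x axis of each of stamp1, stamp2, stamp3, stamp4 and the x axis of straightedge, either way round below 0.06 rad and angle between each of stamp1, stamp2, stamp3, stamp4's own z axis and vertical below 0.06 rad and linear speed of each of stamp1, stamp2, stamp3, stamp4 below 0.02 m/s and contact force between each of stamp1, stamp2, stamp3, stamp4 and the fingers below 0.2 N and (y of stamp2 in the frame of straightedge between 0.036 and 0.0432 m or y of stamp2 in the frame of straightedge between -0.0432 and -0.036 m) and x of stamp2 in the frame of straightedge between -0.136 and 0.136 m and z of stamp2 in the frame of board between 0.001 and 0.007 m and (y of stamp3 in the frame of straightedge between 0.036 and 0.0432 m or y of stamp3 in the frame of straightedge between -0.0432 and -0.036 m) and x of stamp3 in the frame of straightedge between -0.136 and 0.136 m and z of stamp3 in the frame of board between 0.001 and 0.007 m and (y of stamp4 in the frame of straightedge between 0.036 and 0.0432 m or y of stamp4 in the frame of straightedge between -0.0432 and -0.036 m) and x of stamp4 in the frame of straightedge between -0.136 and 0.136 m and z of stamp4 in the frame of board between 0.001 and 0.007 m), for 0.2 s.
3. the key is wound to its stop (value of joint key above 4.5 rad), for 0.2 s.
At the end, for the whole second after the job is handed in: Straightedge flat on the board, flush with the rail (3.5 mm, 0.02 rad), ends within the board's; every stamp present upright on the board, long side flush with its free edge (3 mm, 0.06 rad) and within its length; tin flat in the tray; key within 0.3 rad of its stop; all at rest, let go (all of step 2 and x of tin in the frame of tray between -0.045 and 0.045 m and y of tin in the frame of tray between -0.05 and 0.05 m and z of tin in the frame of tray between 0.001 and 0.011 m and angle between tin's own z axis and vertical below 0.08 rad and value of joint key above 4.5 rad); the robot touches nothing.
It fails at once if the gift box is shoved more than 8 cm or tipped over (distance of giftbox from where it was at the start of the episode above 0.08 m or angle between giftbox's own z axis and vertical above 0.6 rad).
Of stamp1, stamp2, stamp3, stamp4 only 3 to 4 are there at a start; the rules pass over those that are not, and their reading is None.
At some moment in a run one of stamp1, stamp2, stamp3, stamp4, tin may be knocked a few centimetres aside while the robot is not near it.
It also fails if it takes over 210 s, if anything falls off the work surface, if the arm or the gripper's body presses on something with over 40 N, if the wrist force passes 120 N, or if a joint passes its speed limit or range.

## Working session

There is one attempt and no reset: what is moved stays moved. The work goes in short steps, Python scripts to look and compute and a shell command to move; the robot and the scene stay as the last step left them, time stands still between calls to the robot, and variables do not carry over. Pictures are saved under pics/ and viewed, and the job is handed in when it is done.

```bash
mkdir -p pics; ls
python3 - <<'E'
from plant import manip
import cv2
o=manip.get_obs(); print(o); print(manip.grip_point_offset)
for n in ["scene","side","wrist"]:
    c=manip.camera(n); cv2.imwrite(f"pics/{n}0.png",c["frame"][:,:,::-1])
    print(n,{k:(v if k!='frame' else 0) for k,v in c.items()})
E
```

```text
pics
{'time': 0.0, 'joint_positions': array([-1.00647954,  0.50836155, -0.23753182,  1.50116474,  0.12570096,
        1.14890371, -0.15481969]), 'dq': array([ 0.00199949,  0.0003224 , -0.00080807, -0.00043238,  0.00063947,
       -0.00031886, -0.0005111 ]), 'joint_efforts': array([ 6.39658883e-04, -6.20592070e+01, -2.18624800e+00, -2.49651003e+01,
        1.27943989e-02,  1.19864708e-02,  3.24045209e-05]), 'ee_pos': array([276.6140353 , 559.80235014, 195.90424707]), 'orientation': array([-7.14302234e-01, -3.05890989e+00,  2.83575387e-03]), 'ft_force': array([ 0.11356515, -0.14878224,  0.35966   ]), 'torque': array([ 0.03994002, -0.01095437, -0.07003339]), 'opening': 0.9966332863358052}
18.700000000000003
scene {'frame': 0, 'fx': 434.06856295057537, 'fy': 434.06856295057537, 'cx': 321.8165404031223, 'cy': 201.7271244639958, 'T': array([[-8.36513048e-01,  4.29169666e-01, -3.40674799e-01,
         9.46529538e+02],
       [ 5.47853451e-01,  6.43583533e-01, -5.34468739e-01,
         6.38148757e+02],
       [-1.01250796e-02, -6.33729938e-01, -7.73488105e-01,
         9.99976289e+02],
     
[... 332 characters left out ...]
,  6.87962719e-01,
        -8.32484370e+02],
       [-1.33939522e-02, -7.74124535e-01, -6.32891622e-01,
         8.48554424e+02],
       [ 0.00000000e+00,  0.00000000e+00,  0.00000000e+00,
         1.00000000e+00]])}
wrist {'frame': 0, 'fx': 309.70691628693146, 'fy': 309.70691628693146, 'cx': 319.3644815389448, 'cy': 200.01217721724856, 'tool_from_camera': array([[-8.01938096e-04, -9.65817601e-01, -2.59221371e-01,
         6.62554356e+01],
       [ 9.99999627e-01, -8.57845352e-04,  1.02554596e-04,
         1.98044316e+00],
       [-3.21420882e-04, -2.59221192e-01,  9.65817928e-01,
        -1.76555421e+02],
       [ 0.00000000e+00,  0.00000000e+00,  0.00000000e+00,
         1.00000000e+00]])}
```

View pics/scene0.png

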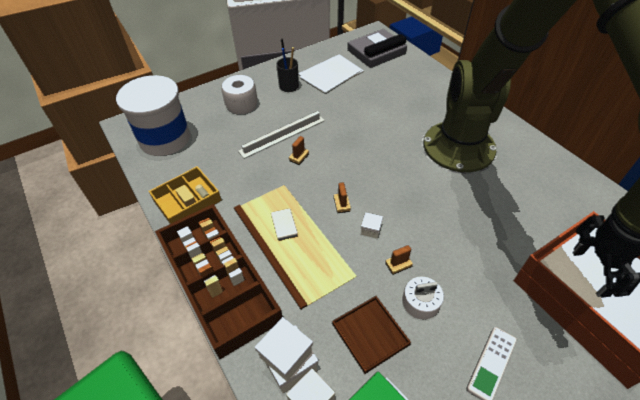

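View pics/side0.png

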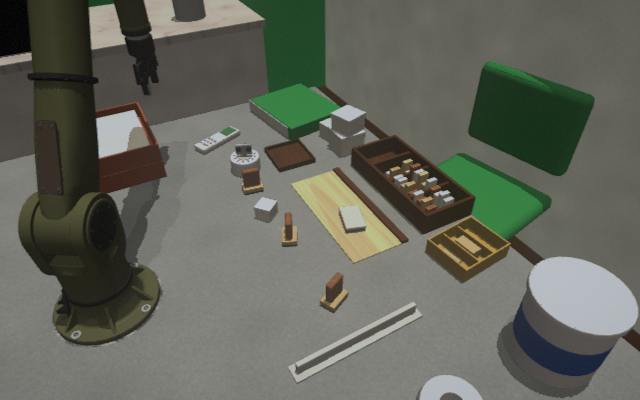

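View pics/wrist0.png

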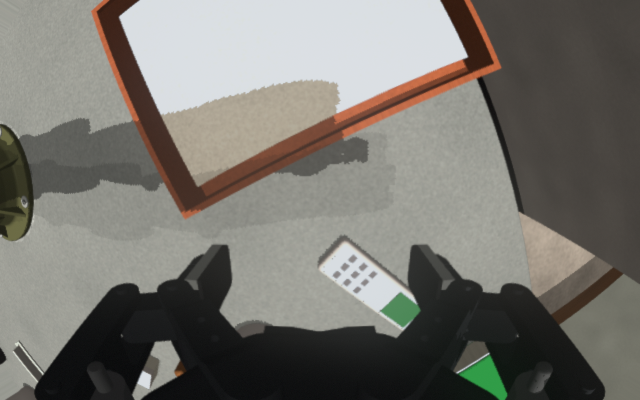

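Three stamps are present: scene (299,150), (342,198) and (400,259). The tin is at (284,224), the straightedge at (282,135), the tray at (371,333), the timer at (424,294) and the gift box at (372,224). I'll zoom in to pick corners.

```bash
cat > h.py <<'E'
import numpy as np, cv2
from plant import manip
from scipy.spatial.transform import Rotation as R
def cast(c,uv,z):
    uv=np.atleast_2d(np.array(uv,float)); T=c["T"]
    d=np.c_[(uv[:,0]-c["cx"])/c["fx"],(uv[:,1]-c["cy"])/c["fy"],np.ones(len(uv))]@T[:3,:3].T
    o=T[:3,3]; return o+d*((z-o[2])/d[:,2])[:,None]
def wT(c,o):
    T=np.eye(4);T[:3,:3]=R.from_rotvec(o["orientation"]).as_matrix();T[:3,3]=o["ee_pos"]
    return T@c["tool_from_camera"]
def wcast(c,o,uv,z):
    T=wT(c,o); uv=np.atleast_2d(np.array(uv,float))
    x=(uv-[c["cx"],c["cy"]])/c["fx"]; r=np.hypot(*x.T)+1e-12
    d=np.c_[x*(np.sin(r)/r)[:,None],np.cos(r)]@T[:3,:3].T
    p=T[:3,3]; return p+d*((z-p[2])/d[:,2])[:,None]
def wproj(c,o,P):
    T=wT(c,o); q=(np.atleast_2d(P)-T[:3,3])@T[:3,:3]
    rr=np.hypot(q[:,0],q[:,1]); th=np.arctan2(rr,q[:,2])
    return q[:,:2]/rr[:,None]*th[:,None]*c["fx"]+[c["cx"],c["cy"]]
def proj(c,P):
    q=(np.atleast_2d(P)-c["T"][:3,3])@c["T"][:3,:3]
    return q[:,:2]/q[:,2:]*c["fx"]+[c["cx"],c["cy"]]
def crop(c,x0,y0,x1,y1,s,fn):
    im=cv2.resize(c["frame"][y0:y1,x0:x1,::-1],None,fx=s,fy=s,interpolation=cv2.INTER_CUBIC)
    cv2.imwrite(fn,im)
E
python3 - <<'E'
from h import *
c=manip.camera("scene"); np.save("scene0.npy",c,allow_pickle=True)
crop(c,225,100,465,280,3.3,"pics/c1.png"); crop(c,300,230,460,380,4,"pics/c2.png")
d=manip.camera("side"); np.save("side0.npy",d,allow_pickle=True)
crop(d,220,130,430,290,3.8,"pics/c3.png"); crop(d,280,260,440,385,5,"pics/c4.png")
E
```

```text
(no output)
```

View pics/c1.png

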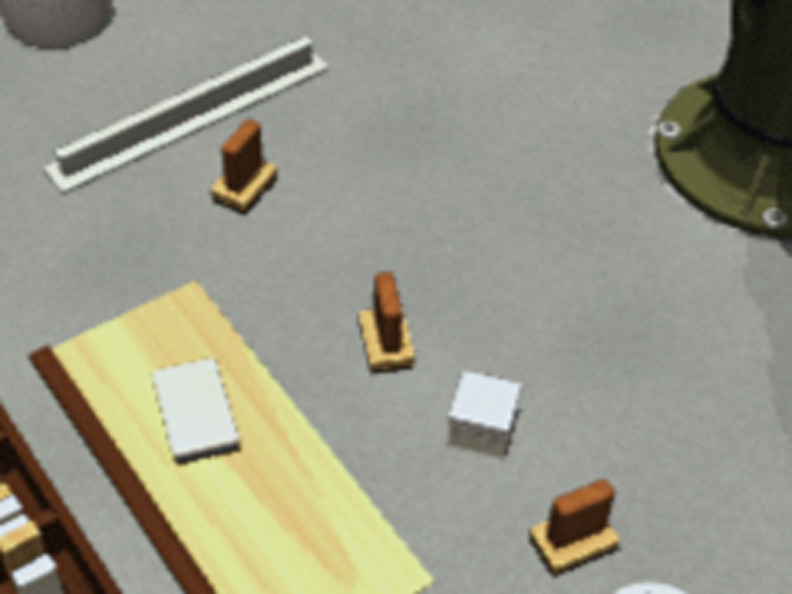

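View pics/c2.png

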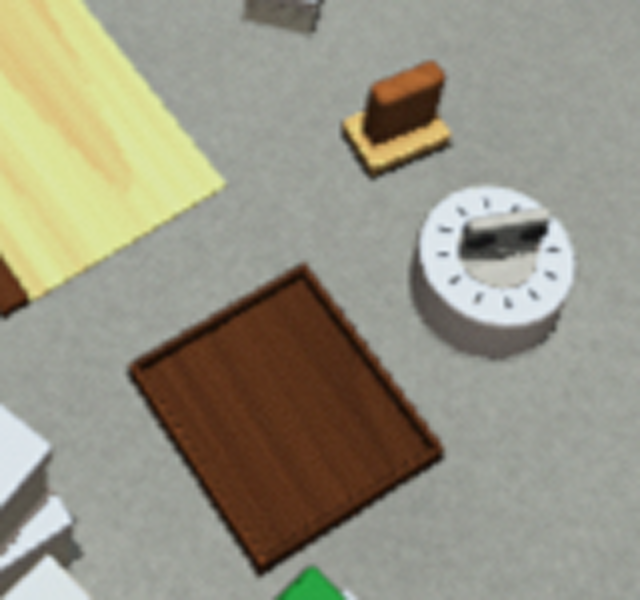

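View pics/c3.png

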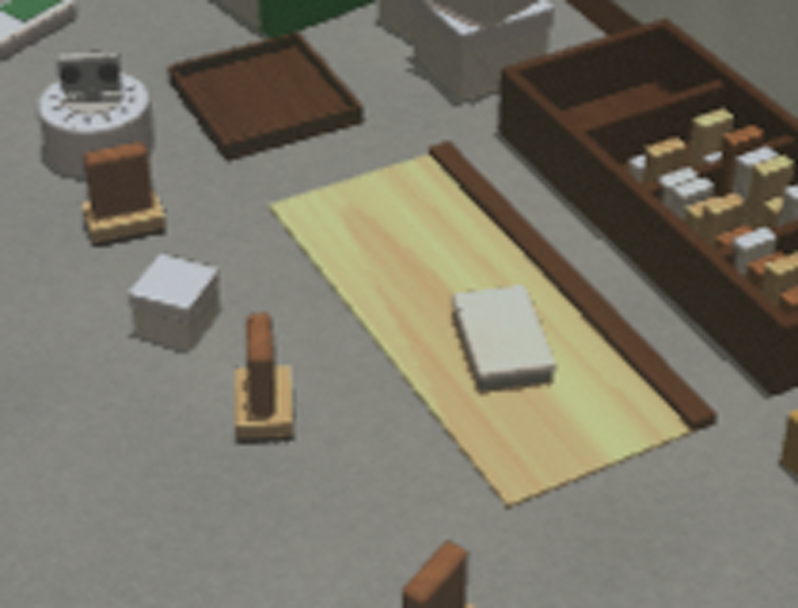

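View pics/c4.png

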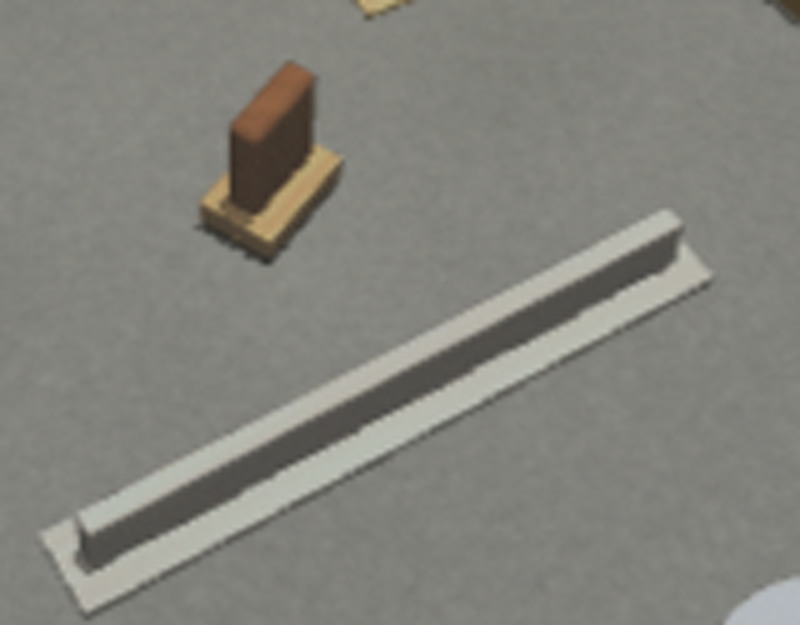

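Run:
```python
from h import *
np.set_printoptions(precision=1,suppress=True)
S=np.load("scene0.npy",allow_pickle=True).item();D=np.load("side0.npy",allow_pickle=True).item()
C={1:(S,3.3,225,100),2:(S,4,300,230),3:(D,3.8,220,130),4:(D,5,280,260)}
def g(k,pts,z):
    c,s,x,y=C[k]; return cast(c,np.array(pts,float)/s+[x,y],z)[:,:2]
def yaw(a,b): d=b-a; return np.degrees(np.arctan2(d[1],d[0]))
# board
a=g(1,[(197,282),(433,579)],3);print("board near edge S",a,yaw(*a)); a=g(2,[(225,184),(32,300)],3);print("S -y edge",a)
a=g(1,[(52,347)],3);print("S inner far corner",a)
a=g(3,[(271,206),(510,506),(688,430)],3);print("board D",a,yaw(a[1],a[0]))
a=g(3,[(714,412),(450,142)],10);print("rail outer D",a,yaw(*a))
a=g(1,[(31,354),(52,347)],10);print("rail S",a)
# tin lid z=20
a=g(1,[(153,368),(211,358),(240,442),(177,458)],20);print("tin S",a.mean(0),yaw(a[0],a[3]),yaw(a[1],a[2]))
a=g(3,[(455,293),(521,285),(553,368),(480,385)],20);print("tin D",a.mean(0),yaw(a[0],a[3]),yaw(a[1],a[2]))
# tray z=18
a=g(2,[(130,368),(304,264),(442,454),(261,573)],18);print("tray S",a.mean(0),a)
a=g(3,[(170,72),(298,34),(362,115)],18);print("tray D",(a[0]+a[2])/2,a)
# timer top z=50 circle
a=g(2,[(420,255),(573,255),(497,185),(497,325)],50);print("timer S",(a[0]+a[1])/2,(a[2]+a[3])/2,a)
a=g(3,[(39,105),(152,105),(97,130),(97,75)],50);print("timer D",(a[0]+a[1])/2)
a=g(2,[(462,223),(548,212)],94);print("key top S",a,a.mean(0),yaw(*a))
a=g(3,[(60,58),(120,56)],94);print("key top D",a,a.mean(0),yaw(*a))
# stamps: handle top
for n,k,p in [("A",1,[(232,155),(251,123)]),("B",1,[(391,315),(384,277)]),("C",2,[(380,93),(432,70)]),("B",3,[(260,347),(258,317)]),("C",3,[(92,160),(142,150)]),("A",4,[(247,130),(300,70)])]:
    a=g(k,p,75);print("stamp",n,k,a.mean(0),yaw(*a))
# straightedge
a=g(1,[(47,172),(65,190),(327,66)],5);print("SE S",(a[0]+a[2])/2,a,yaw(a[1],a[2]))
a=g(4,[(40,538),(88,612),(712,275)],5);print("SE D",(a[0]+a[2])/2,a,yaw(a[1],a[2]))
a=g(1,[(62,158),(308,42)],34);print("ridge S",a.mean(0),yaw(*a))
a=g(4,[(90,525),(670,216)],34);print("ridge D",a.mean(0),yaw(*a))
a=g(1,[(462,373),(520,382),(510,425),(450,412)],42);print("gift S",a.mean(0))
a=g(3,[(130,293),(165,255),(219,268),(183,308)],42);print("gift D",a.mean(0))
```

```text
board near edge S [[ 566.8 -167.9]
 [ 568.9  206.6]] 89.68062717805586
S -y edge [[569.8 208. ]
 [717.8 207.8]]
S inner far corner [[ 714.1 -172.8]]
board D [[ 571.8  202.7]
 [ 569.4 -174.9]
 [ 715.8 -173. ]] 89.64551324112075
rail outer D [[ 737.5 -172.6]
 [ 740.2  202.1]] 89.58133212616612
rail S [[ 734.8 -170.3]
 [ 715.7 -167.1]]
tin S [645.1 -33.6] 72.6088680752541 74.41750191578805
tin D [645.8 -37.7] -110.12558382426647 -107.80485865413361
tray S [635.4 354.7] [[695.8 283.7]
 [567.8 287. ]
 [575.3 425.9]
 [702.4 422.3]]
tray D [629.1 336.2] [[569.9 408.3]
 [698.4 410.6]
 [688.3 264.1]]
timer S [480.2 357.5] [479.  356.7] [[518.4 332.2]
 [441.9 382.8]
 [447.9 321.7]
 [510.2 391.7]]
timer D [478.4 343.7]
key top S [[504.7 344. ]
 [458.2 366.2]] [481.4 355.1] 154.45840649891778
key top D [[458.4 358.8]
 [502.9 337.5]] [480.7 348.2] -25.57993675686003
stamp A 1 [ 468.9 -242.1] -143.7752623839053
stamp B 1 [466.7  -5.7] -117.00112182454706
stamp C 2 [458.9 242.8] 172.7971080085217
stamp B 3 [465.8 -10.8] 67.51925483375875
stamp C 3 [457.2 232.6] -9.208229080452229
stamp A 4 [ 467.5 -253.4] 26.63206270185425
SE S [ 458.6 -365. ] [[ 618.4 -375.5]
 [ 614.9 -342.8]
 [ 298.9 -354.6]] -177.8594306143673
SE D [ 459.9 -371.4] [[ 299.4 -358. ]
 [ 302.6 -396.1]
 [ 620.3 -384.8]] 2.0403704963492726
ridge S [ 460.1 -362.1] -177.36125419698487
ridge D [ 460.2 -372.3] 2.4817516450560926
gift S [446.1 108.9]
gift D [449.5 106.6]
```

```bash
cat >> h.py <<'E'
def goto(x,y,z,psi,o=None):
    o=o or manip.get_obs(); Rm=R.from_rotvec(o["orientation"])
    p=np.radians(psi); yv=np.array([np.cos(p),np.sin(p),0]); zv=np.array([0,0,-1.]); xv=np.cross(yv,zv)
    off=Rm.inv().apply(np.array([x,y,z])-o["ee_pos"])/1000
    t=(Rm.inv()*R.from_matrix(np.c_[xv,yv,zv])).as_rotvec(degrees=True)
    print("off",off.round(4).tolist(),"turn",t.round(2).tolist(),"dist",round(float(np.linalg.norm(off))*1000))
def where():
    o=manip.get_obs();M=R.from_rotvec(o["orientation"]).as_matrix()
    print("t %.1f pos %s psi %.2f tilt %s F %s open %.3f q7 %.2f"%(o["time"],o["ee_pos"].round(1),np.degrees(np.arctan2(M[1,1],M[0,1])),M[:2,2].round(4),o["ft_force"].round(1),o["opening"],o["joint_positions"][6]))
    return o
E
python3 -c "
from h import *
where();goto(600,20,400,90)"
```

```text
t 0.2 pos [276.7 560.1 196.3] psi 63.71 tilt [-0.0004 -0.0008] F [-0.2  0.  -0.6] open 0.999 q7 -0.15
off [-0.5291, -0.3413, -0.2034] turn [-0.05, -0.01, -26.29] dist 662
```

```bash
python3 -m pendant '{"offset":[[-0.529,-0.341,-0.203],[-0.529,-0.341,-0.203],[-0.529,-0.341,-0.203],[-0.529,-0.341,-0.203],[-0.529,-0.341,-0.203],[-0.529,-0.341,-0.203],[-0.529,-0.341,-0.203],[-0.529,-0.341,-0.203]],"turn":[[0,0,-26.3],[0,0,-26.3],[0,0,-26.3],[0,0,-26.3],[0,0,-26.3],[0,0,-26.3],[0,0,-26.3],[0,0,-26.3]],"claw":[-1,-1,-1,-1,-1,-1,-1,-1]}'; python3 -c "
from h import *
where();goto(600,20,400,90)"
```

```text
time: 1.05
ee_pos: [472.7, 232.2, 320.3]
orientation: [-0.0, 3.141, 0.0]
ft_force: [1.3, 0.8, -0.4]
opening: 1.002
t 1.1 pos [472.7 232.2 320.3] psi 90.01 tilt [0.0004 0.0001] F [ 1.3  0.8 -0.4] open 1.002 q7 0.99
off [-0.1273, -0.2122, -0.0797] turn [0.01, 0.02, 0.01] dist 260
```

```bash
python3 -m pendant '{"offset":[[-0.127,-0.212,-0.08],[-0.127,-0.212,-0.08],[-0.127,-0.212,-0.08],[-0.127,-0.212,-0.08],[-0.127,-0.212,-0.08],[-0.127,-0.212,-0.08],[-0.127,-0.212,-0.08],[-0.127,-0.212,-0.08]],"turn":[[0,0,0],[0,0,0],[0,0,0],[0,0,0],[0,0,0],[0,0,0],[0,0,0],[0,0,0]],"claw":[-1,-1,-1,-1,-1,-1,-1,-1]}'; python3 -c "
from h import *
o=where();c=manip.camera('wrist');np.save('w1.npy',dict(o=o,c=c),allow_pickle=True);cv2.imwrite('pics/w1.png',c['frame'][:,:,::-1])"
```

```text
time: 1.85
ee_pos: [598.6, 23.7, 398.9]
orientation: [0.003, -3.14, -0.002]
ft_force: [0.2, 1.0, 0.9]
opening: 0.996
t 1.9 pos [598.6  23.7 398.9] psi 90.10 tilt [-0.0012  0.0012] F [0.2 1.  0.9] open 0.996 q7 1.44
```

View pics/w1.png

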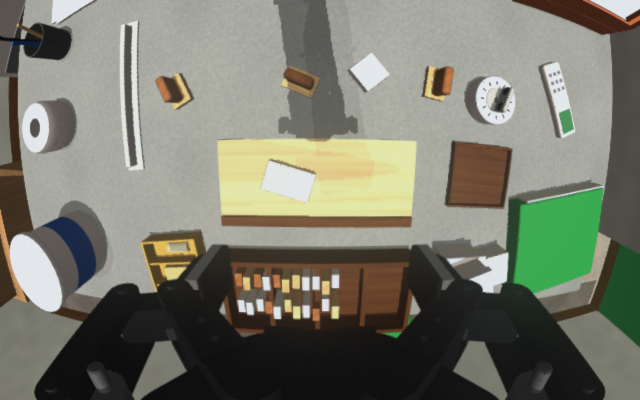

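Everything is in view: board (218-416, 139-226), tin (288,181), straightedge (132,95), tray (478,174), timer (495,99). I'll zoom in for corners.

```bash
python3 -c "
from h import *
w=np.load('w1.npy',allow_pickle=True).item();c=w['c']
crop(c,205,125,430,235,3.5,'pics/w1a.png');crop(c,100,10,330,120,3.4,'pics/w1b.png');crop(c,340,40,540,220,3.3,'pics/w1c.png');crop(c,100,10,200,180,3.5,'pics/w1d.png')"
```

```text
(no output)
```

View pics/w1a.png

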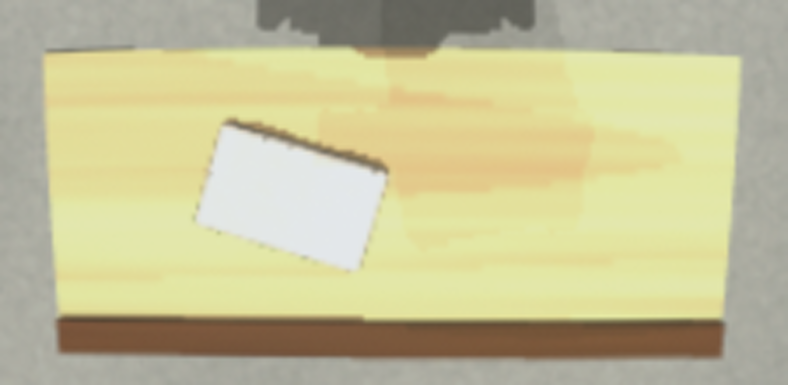

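View pics/w1b.png

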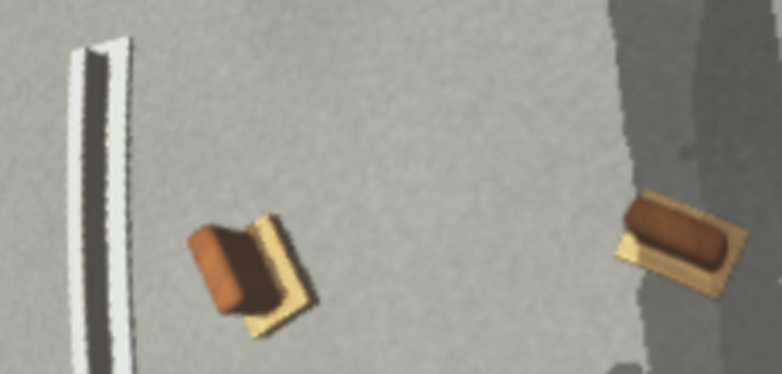

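View pics/w1c.png

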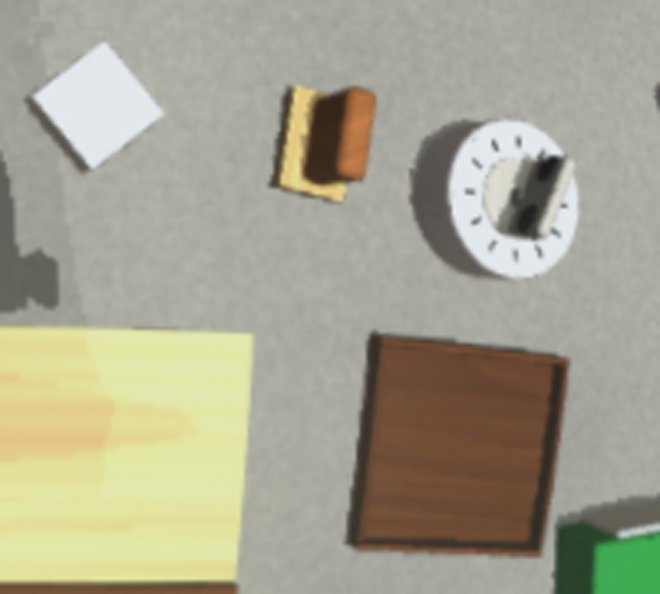

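View pics/w1d.png

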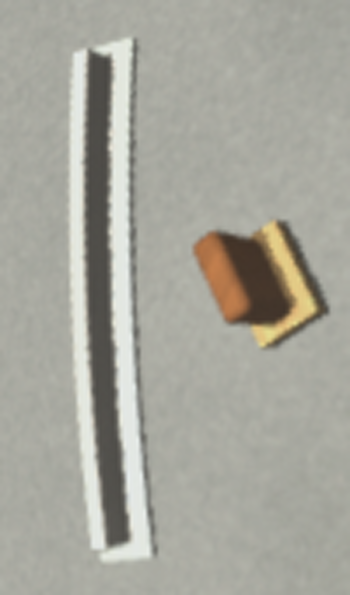

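Run:
```python
from h import *
np.set_printoptions(precision=1,suppress=True)
w=np.load('w1.npy',allow_pickle=True).item();c,o=w['c'],w['o']
C={'a':(3.5,205,125),'b':(3.4,100,10),'c':(3.3,340,40),'d':(3.5,100,10)}
def g(k,pts,z):
    s,x,y=C[k]; return wcast(c,o,np.array(pts,float)/s+[x,y],z)[:,:2]
def yaw(a,b): d=b-a; return np.degrees(np.arctan2(d[1],d[0]))
a=g('a',[(45,51),(740,56),(722,320),(58,317)],3);print("board",a,yaw(a[0],a[1]),yaw(a[3],a[2]))
a=g('a',[(58,318),(722,320),(722,356),(58,352)],10);print("rail",a,yaw(a[0],a[1]),yaw(a[3],a[2]))
a=g('a',[(229,124),(387,171),(358,270),(195,221)],20);print("tin",a.mean(0),yaw(a[0],a[1]),yaw(a[3],a[2]),a)
a=g('c',[(374,332),(568,358),(540,555),(348,545)],18);print("tray",a.mean(0),a)
a=g('c',[(447,195),(578,205),(512,120),(520,278)],50);print("timer",a.mean(0),a)
a=g('c',[(572,160),(540,237)],94);print("key far edge?",a,a.mean(0),yaw(*a))
a=g('d',[(134,38),(154,556)],5);print("blade",a,yaw(*a))
a=g('d',[(82,50),(99,550)],34);print("ridge",a,a.mean(0),yaw(*a))
a=g('b',[(202,234),(232,305)],75);print("stampA",a.mean(0),yaw(*a))
a=g('b',[(637,212),(716,258)],75);print("stampB",a.mean(0),yaw(*a))
a=g('c',[(361,95),(352,175)],75);print("stampC",a.mean(0),yaw(*a))
a=g('b',[(647,190),(746,234),(718,298),(616,256)],18);print("stampB base",a.mean(0),yaw(a[0],a[1]))
a=g('c',[(104,42),(164,113),(92,170),(30,100)],42);print("gift",a.mean(0))
```

```text
board [[ 567.3 -167.2]
 [ 570.1  211.1]
 [ 720.5  210.7]
 [ 718.9 -169.9]] 89.57677229796474 89.7738863727437
rail [[ 717.3 -167.6]
 [ 718.2  208.4]
 [ 739.8  210.4]
 [ 737.8 -169.6]] 89.86477275900918 89.68884971452168
tin [646.3 -30.5] 72.93117311740968 72.74591357082788 [[607.5 -62.7]
 [632.7  19.5]
 [686.1   3.9]
 [659.2 -82.7]]
tray [632.5 351.1] [[564.8 282.4]
 [572.  424.8]
 [700.4 420.7]
 [692.9 276.6]]
timer [480.5 357.9] [[483.3 310.8]
 [478.4 403.6]
 [434.6 354.6]
 [525.8 362.5]]
key far edge? [[459.  367.3]
 [503.3 346.5]] [481.1 356.9] -25.124939853948515
blade [[ 301.5 -349.6]
 [ 619.  -339.1]] 1.8953701953471278
ridge [[ 312.4 -368.2]
 [ 609.6 -360. ]] [ 461.  -364.1] 1.5806411844319037
stampA [ 468.8 -243.3] 24.398004806336775
stampB [468.1  -6.4] 58.34473154819806
stampC [459.3 243. ] -6.826063820321057
stampB base [465.7  -7.3] 64.66536252552014
gift [449.7 112.1]
```

```bash
python3 -c "
from h import *
where();goto(646,-30.5,100,-17.2)"
```

```text
t 1.9 pos [598.4  24.2 399. ] psi 90.17 tilt [-0.001   0.0011] F [-0.1  0.  -0.8] open 0.998 q7 1.44
off [-0.0478, -0.0552, 0.2989] turn [-0.01, -0.1, 107.37] dist 308
```

```bash
python3 -m pendant '{"offset":[[-0.048,-0.055,0.1],[-0.048,-0.055,0.2],[-0.048,-0.055,0.25],[-0.048,-0.055,0.25],[-0.048,-0.055,0.25],[-0.048,-0.055,0.25],[-0.048,-0.055,0.25],[-0.048,-0.055,0.25]],"turn":[[0,0,107.4],[0,0,107.4],[0,0,107.4],[0,0,107.4],[0,0,107.4],[0,0,107.4],[0,0,107.4],[0,0,107.4]],"claw":[-1,-1,-1,-1,-1,-1,-1,-1]}'; python3 -c "
from h import *
where();goto(646,-30.5,70,-17.2)"
```

```text
time: 2.7
ee_pos: [646.0, -30.3, 148.3]
orientation: [-1.777, -2.588, 0.0]
ft_force: [0.4, 1.0, -0.3]
opening: 0.996
t 2.7 pos [646.  -30.3 148.3] psi 21.06 tilt [-0.0023  0.0013] F [ 0.4  1.  -0.3] open 0.996 q7 0.45
off [-0.0004, 0.0, 0.0783] turn [-0.13, -0.08, 38.26] dist 78
```

```bash
python3 -m pendant '{"offset":[[0,0,0.04],[0,0,0.078],[0,0,0.078],[0,0,0.078],[0,0,0.078],[0,0,0.078],[0,0,0.078],[0,0,0.078]],"turn":[[0,0,38.3],[0,0,38.3],[0,0,38.3],[0,0,38.3],[0,0,38.3],[0,0,38.3],[0,0,38.3],[0,0,38.3]],"claw":[-1,-1,-1,-1,-1,-1,-1,-1]}'; python3 -c "
from h import *
where();goto(646,-30.5,4,-17.2)
c=manip.camera('wrist');cv2.imwrite('pics/w2.png',c['frame'][:,:,::-1])"
```

```text
time: 3.5
ee_pos: [647.0, -32.0, 71.6]
orientation: [-2.523, -1.871, -0.001]
ft_force: [0.1, 0.0, 0.0]
opening: 1.006
t 3.5 pos [647.  -32.   71.6] psi -16.89 tilt [0.0001 0.0005] F [0.1 0.  0. ] open 1.006 q7 -0.07
off [0.0011, -0.0014, 0.0676] turn [-0.0, -0.03, 0.31] dist 68
```

View pics/w2.png

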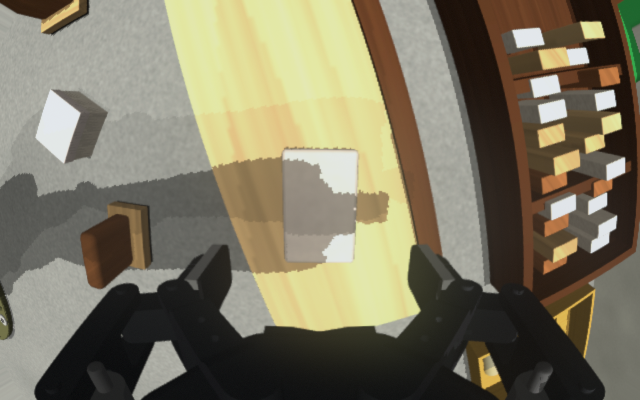

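The tin sits centred between the fingers and squared up, so I'll descend and grip.

```bash
python3 -m pendant '{"offset":[[0,-0.001,0.03],[0,-0.001,0.05],[0,-0.001,0.067],[0,-0.001,0.067],[0,-0.001,0.067],[0,-0.001,0.067],[0,-0.001,0.067],[0,-0.001,0.067]],"turn":[[0,0,0.3],[0,0,0.3],[0,0,0.3],[0,0,0.3],[0,0,0.3],[0,0,0.3],[0,0,0.3],[0,0,0.3]],"claw":[-1,-1,-1,-1,0.6,0.6,0.6,0.6]}' 40; python3 -m pendant '{"offset":[[0,0,0],[0,0,0],[0,0,0],[0,0,-0.04],[0,0,-0.08],[0,0,-0.08],[0,0,-0.08],[0,0,-0.08]],"turn":[[0,0,0],[0,0,0],[0,0,0],[0,0,0],[0,0,0],[0,0,0],[0,0,0],[0,0,0]],"claw":[0.6,0.6,0.6,0.6,0.6,0.6,0.6,0.6]}'; python3 -c "
from h import *
where();goto(632.5,351,100,90)
c=manip.camera('wrist');cv2.imwrite('pics/w3.png',c['frame'][:,:,::-1])"
```

```text
time: 4.35
ee_pos: [646.7, -32.6, 5.3]
orientation: [2.53, 1.861, 0.002]
ft_force: [0.4, -0.5, 1.3]
opening: 0.333
time: 5.15
ee_pos: [645.5, -32.3, 83.6]
orientation: [-2.53, -1.861, 0.002]
ft_force: [-0.5, -0.0, -1.2]
opening: 0.201
t 5.2 pos [645.5 -32.3  83.6] psi -17.33 tilt [-0.0015  0.0003] F [-0.5 -0.  -1.2] open 0.201 q7 -0.08
off [0.362, -0.1266, -0.0163] turn [-0.07, -0.08, -107.33] dist 384
```

View pics/w3.png

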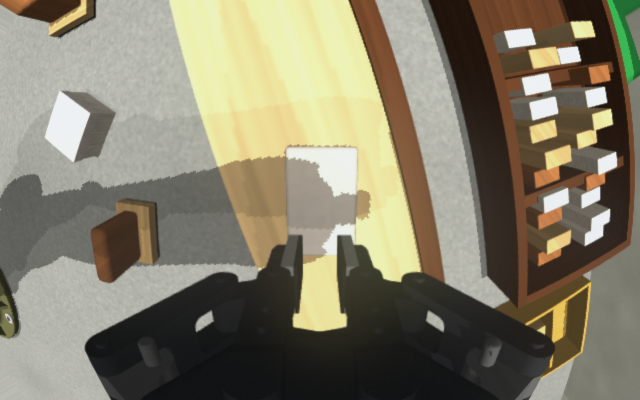

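```bash
python3 -c "
from h import *
c=manip.camera('side');crop(c,240,80,500,280,3,'pics/s3.png')
c=manip.camera('scene');crop(c,180,130,400,310,3.5,'pics/s3b.png')"
```

```text
(no output)
```

View pics/s3.png

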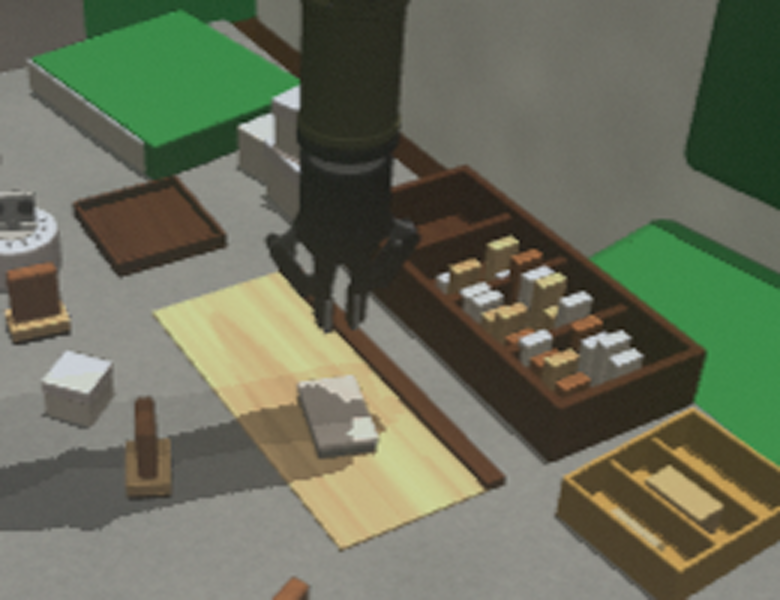

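View pics/s3b.png

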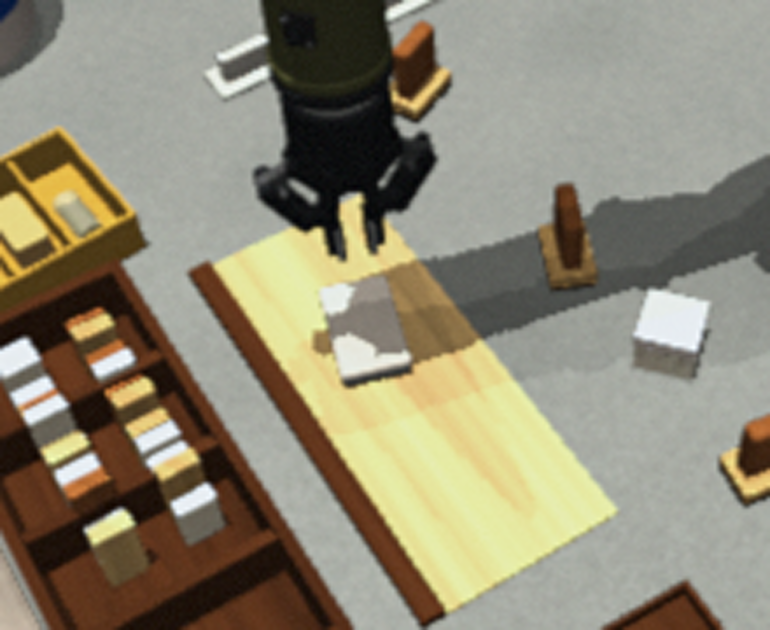

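The grasp missed and the tin hasn't moved. I'll open, go back down and look before closing.

```bash
python3 -m pendant '{"offset":[[0,0,0],[0,0,0],[0,0,0],[0,0,0.03],[0,0,0.06],[0,0,0.078],[0,0,0.078],[0,0,0.078]],"turn":[[0,0,0],[0,0,0],[0,0,0],[0,0,0],[0,0,0],[0,0,0],[0,0,0],[0,0,0]],"claw":[-1,-1,-1,-1,-1,-1,-1,-1]}'; python3 -c "
from h import *
where()
c=manip.camera('wrist');cv2.imwrite('pics/w4.png',c['frame'][:,:,::-1])
c=manip.camera('scene');crop(c,180,130,400,310,3.5,'pics/s4b.png')"
```

```text
time: 6.1
ee_pos: [646.4, -32.7, 6.7]
orientation: [2.531, 1.861, -0.0]
ft_force: [0.3, -0.2, -0.1]
opening: 1.001
t 6.1 pos [646.4 -32.7   6.7] psi -17.35 tilt [-0.0002 -0.0002] F [ 0.3 -0.2 -0.1] open 1.001 q7 -0.05
```

View pics/w4.png

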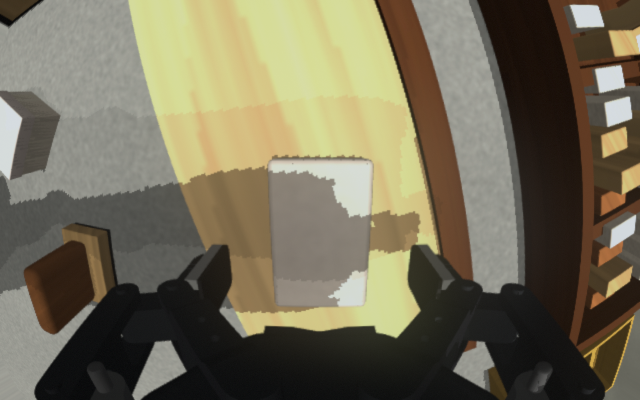

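View pics/s4b.png

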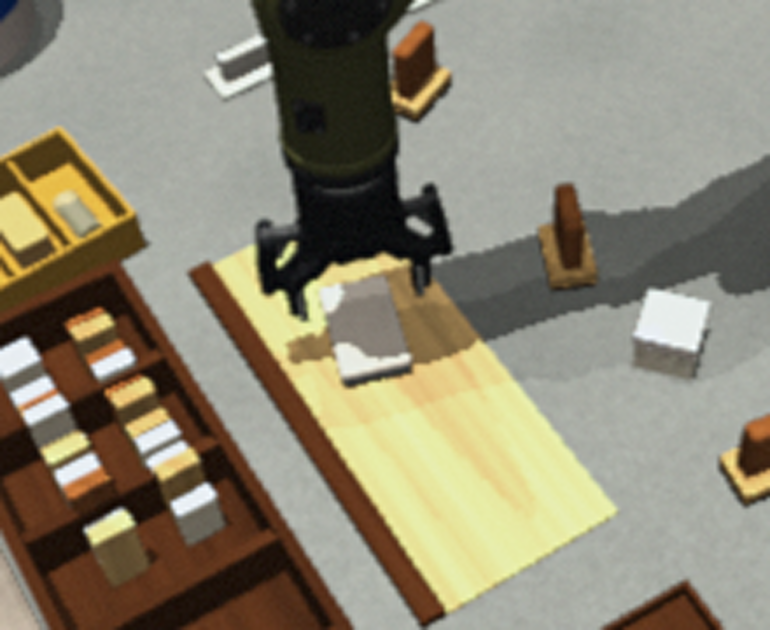

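```bash
python3 -c "
from h import *
S=np.load('scene0.npy',allow_pickle=True).item()
o=manip.get_obs();M=R.from_rotvec(o['orientation']).as_matrix()
for b in (0,13,20,30,40):
  for s in (-44,44):
    p=o['ee_pos']+M@np.array([0,s,-b]); print(b,s,p.round(0),((proj(S,p)-[180,130])*3.5).round(0))
# wrist px of tips
c=manip.camera('wrist')
for b in (0,13,20,30,40): print(b,wproj(c,o,[o['ee_pos']+M@np.array([0,s,-b]) for s in (-44,44)]).round(0).tolist())
"
```

```text
0 -44 [605. -20.   8.] [[417. 324.]]
0 44 [689. -46.   8.] [[310. 348.]]
13 -44 [605. -20.  21.] [[416. 314.]]
13 44 [689. -46.  21.] [[309. 339.]]
20 -44 [605. -20.  28.] [[415. 309.]]
20 44 [689. -46.  28.] [[308. 333.]]
30 -44 [605. -20.  38.] [[415. 301.]]
30 44 [689. -46.  38.] [[306. 326.]]
40 -44 [605. -20.  48.] [[414. 293.]]
40 44 [689. -46.  48.] [[305. 318.]]
0 [[249.0, 232.0], [391.0, 231.0]]
13 [[245.0, 239.0], [396.0, 239.0]]
20 [[242.0, 244.0], [399.0, 244.0]]
30 [[237.0, 251.0], [403.0, 251.0]]
40 [[233.0, 260.0], [408.0, 259.0]]
```

```bash
cat >> h.py <<'E'
def tri(c1,u1,c2,u2):
    A=[];b=[]
    for c,u in((c1,u1),(c2,u2)):
        o=c["T"][:3,3]; d=cast(c,[u],0)[0]-o; d/=np.linalg.norm(d); P=np.eye(3)-np.outer(d,d); A.append(P); b.append(P@o)
    x,r,_,_=np.linalg.lstsq(np.vstack(A),np.hstack(b),rcond=None); return x,np.sqrt(r)
E
python3 -c "
from h import *
S=np.load('scene0.npy',allow_pickle=True).item();D=np.load('side0.npy',allow_pickle=True).item()
print(tri(S,(282,202.4),D,(353.7,188.2)), tri(S,(284.2,223.2),D,(352.1,217.6)))
d=manip.camera('side');crop(d,280,120,460,250,4,'pics/s5.png')
"
```

```text
(array([647.98239342, -30.56649469, 115.86033691]), array([3.97805787])) (array([645.70302454, -35.37457115,  16.7544732 ]), array([1.98452255]))
```

View pics/s5.png

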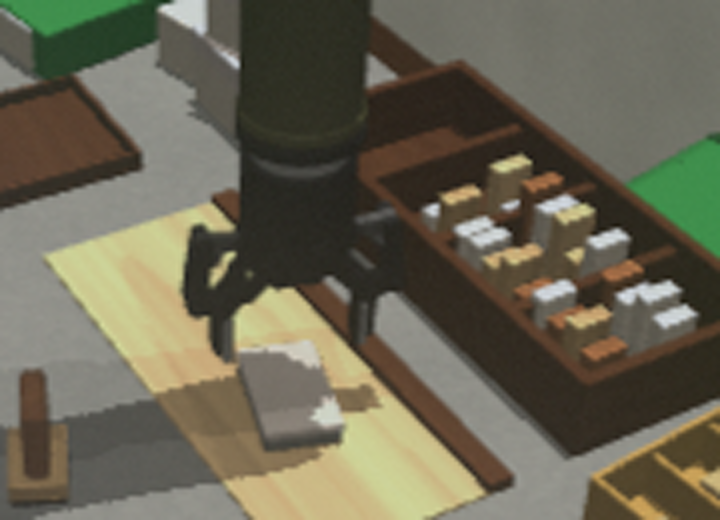

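The fingertips triangulate about 30 mm above the reported TCP, so the fingers closed over the tin. I'll descend further in small steps and watch the force.

```bash
python3 -m pendant '{"offset":[[0,0,0.004],[0,0,0.008],[0,0,0.012],[0,0,0.016],[0,0,0.02],[0,0,0.02],[0,0,0.02],[0,0,0.02]],"turn":[[0,0,0],[0,0,0],[0,0,0],[0,0,0],[0,0,0],[0,0,0],[0,0,0],[0,0,0]],"claw":[-1,-1,-1,-1,-1,-1,-1,-1]}'; python3 -c "
from h import *
where()
c=manip.camera('scene');crop(c,240,170,340,250,7,'pics/s6b.png')
c=manip.camera('side');crop(c,310,150,410,240,7,'pics/s6.png')"
```

```text
time: 7.1
ee_pos: [646.4, -32.6, -13.4]
orientation: [2.531, 1.861, 0.0]
ft_force: [0.5, -0.1, 0.3]
opening: 1.002
t 7.1 pos [646.4 -32.6 -13.4] psi -17.34 tilt [ 0.0002 -0.0001] F [ 0.5 -0.1  0.3] open 1.002 q7 -0.05
```

View pics/s6b.png

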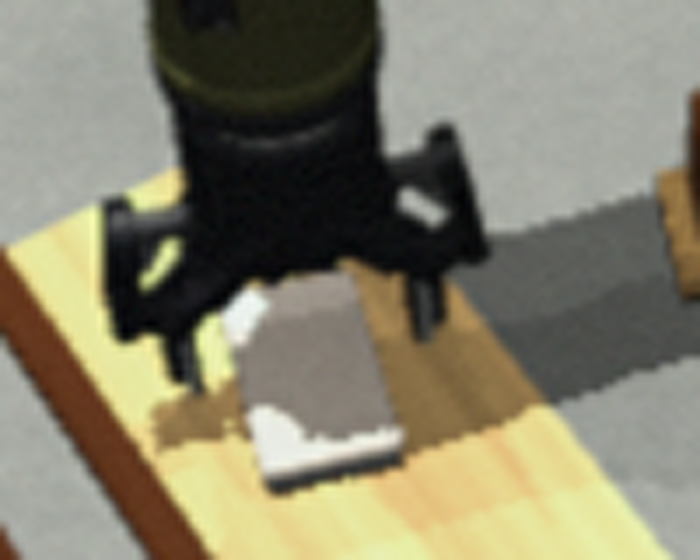

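View pics/s6.png

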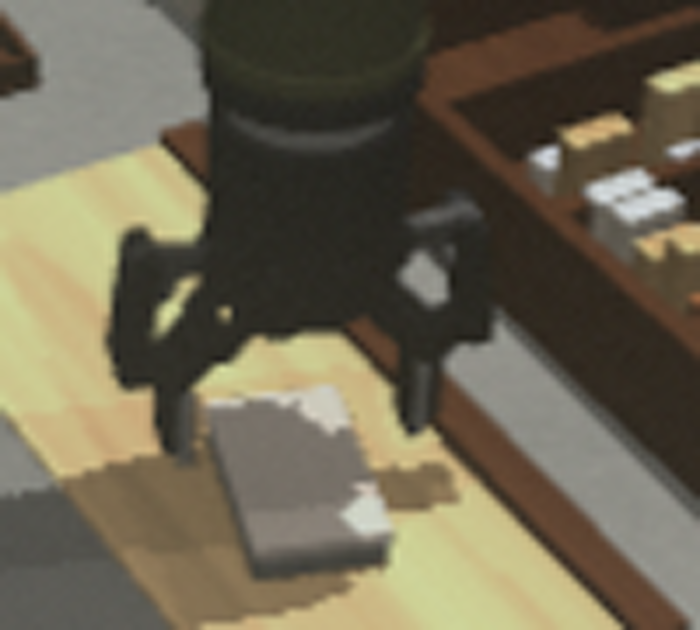

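```bash
python3 -c "
from h import *
S=np.load('scene0.npy',allow_pickle=True).item();D=np.load('side0.npy',allow_pickle=True).item()
print(tri(S,(267.9,225.7),D,(369.7,211.7)),tri(S,(301.4,218.3),D,(336.4,216)))
"
```

```text
(array([692.85458962, -47.08066508,  27.40318882]), array([5.17888532])) (array([602.36804072, -17.49061654,  27.26007749]), array([5.74779907]))
```

```bash
python3 -m pendant '{"offset":[[0,0,0.004],[0,0,0.008],[0,0,0.012],[0,0,0.016],[0,0,0.018],[0,0,0.018],[0,0,0.018],[0,0,0.018]],"turn":[[0,0,0],[0,0,0],[0,0,0],[0,0,0],[0,0,0],[0,0,0],[0,0,0],[0,0,0]],"claw":[-1,-1,-1,-1,-1,-1,-1,-1]}'; python3 -m pendant '{"offset":[[0,0,0],[0,0,0],[0,0,0],[0,0,0],[0,0,0],[0,0,0],[0,0,0],[0,0,0]],"turn":[[0,0,0],[0,0,0],[0,0,0],[0,0,0],[0,0,0],[0,0,0],[0,0,0],[0,0,0]],"claw":[0.4,0.4,0.4,0.4,0.4,0.4,0.4,0.4]}' 40
```

```text
time: 8.0
ee_pos: [646.4, -32.6, -31.4]
orientation: [2.531, 1.861, 0.0]
ft_force: [-0.6, 0.5, 0.7]
opening: 1.003
time: 8.8
ee_pos: [646.4, -32.6, -31.2]
orientation: [2.531, 1.861, 0.001]
ft_force: [-1.0, 0.1, 6.5]
opening: 0.633
```

Gripped at an opening of 0.63, about 55 mm. Lifting.

```bash
python3 -m pendant '{"offset":[[0,0,-0.02],[0,0,-0.05],[0,0,-0.09],[0,0,-0.09],[0,0,-0.09],[0,0,-0.09],[0,0,-0.09],[0,0,-0.09]],"turn":[[0,0,0],[0,0,0],[0,0,0],[0,0,0],[0,0,0],[0,0,0],[0,0,0],[0,0,0]],"claw":[0.4,0.4,0.4,0.4,0.4,0.4,0.4,0.4]}'; python3 -c "
from h import *
where();goto(632.5,351,59,-3)
c=manip.camera('wrist');cv2.imwrite('pics/w7.png',c['frame'][:,:,::-1])"
```

```text
time: 9.6
ee_pos: [645.5, -32.5, 57.1]
orientation: [-2.53, -1.86, 0.003]
ft_force: [-0.9, -0.5, -0.9]
opening: 0.636
t 9.6 pos [645.5 -32.5  57.1] psi -17.34 tilt [-0.0022  0.    ] F [-0.9 -0.5 -0.9] open 0.636 q7 -0.07
off [0.3622, -0.1267, -0.0018] turn [-0.12, 0.02, -14.34] dist 384
```

View pics/w7.png

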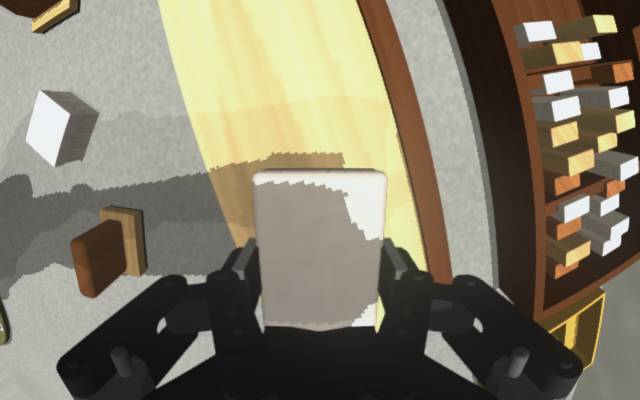

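```bash
python3 -m pendant '{"offset":[[0.362,-0.127,-0.01],[0.362,-0.127,-0.01],[0.362,-0.127,-0.01],[0.362,-0.127,-0.01],[0.362,-0.127,-0.01],[0.362,-0.127,-0.01],[0.362,-0.127,-0.01],[0.362,-0.127,-0.01]],"turn":[[0,0,-104],[0,0,-104],[0,0,-104],[0,0,-104],[0,0,-104],[0,0,-104],[0,0,-104],[0,0,-104]],"claw":[0.4,0.4,0.4,0.4,0.4,0.4,0.4,0.4]}'; python3 -c "
from h import *
where();goto(632.5,351,30,87)"
```

```text
time: 10.45
ee_pos: [631.2, 355.9, 67.9]
orientation: [-1.023, -2.968, -0.002]
ft_force: [0.7, 0.4, 0.0]
opening: 0.634
t 10.4 pos [631.2 355.9  67.9] psi 51.96 tilt [-0.0012  0.0021] F [0.7 0.4 0. ] open 0.634 q7 0.35
off [-0.0041, -0.0031, 0.0379] turn [0.09, -0.11, -35.04] dist 38
```

```bash
python3 -m pendant '{"offset":[[-0.004,-0.003,0.01],[-0.004,-0.003,0.02],[-0.004,-0.003,0.038],[-0.004,-0.003,0.038],[-0.004,-0.003,0.038],[-0.004,-0.003,0.038],[-0.004,-0.003,0.038],[-0.004,-0.003,0.038]],"turn":[[0,0,-35],[0,0,-35],[0,0,-35],[0,0,-35],[0,0,-35],[0,0,-35],[0,0,-35],[0,0,-35]],"claw":[0.4,0.4,0.4,0.4,0.4,0.4,0.4,0.4]}'; python3 -c "
from h import *
where();goto(632.5,351,-29,87)
c=manip.camera('wrist');cv2.imwrite('pics/w8.png',c['frame'][:,:,::-1])"
```

```text
time: 11.25
ee_pos: [634.4, 346.2, 30.8]
orientation: [0.101, 3.139, 0.0]
ft_force: [-0.2, -0.4, -0.1]
opening: 0.628
t 11.2 pos [634.4 346.2  30.8] psi 86.30 tilt [0.0007 0.0002] F [-0.2 -0.4 -0.1] open 0.628 q7 0.85
off [0.0022, 0.0047, 0.0598] turn [0.01, 0.04, -0.7] dist 60
```

View pics/w8.png

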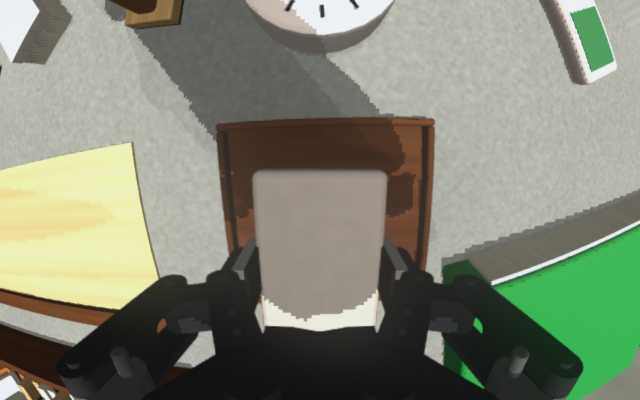

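```bash
python3 -m pendant '{"offset":[[0.002,0.004,0.02],[0.002,0.004,0.04],[0.002,0.004,0.05],[0.002,0.004,0.055],[0.002,0.004,0.059],[0.002,0.004,0.059],[0.002,0.004,0.059],[0.002,0.004,0.059]],"turn":[[0,0,-0.7],[0,0,-0.7],[0,0,-0.7],[0,0,-0.7],[0,0,-0.7],[0,0,-0.7],[0,0,-0.7],[0,0,-0.7]],"claw":[0.4,0.4,0.4,0.4,0.4,0.4,0.4,0.4]}';  python3 -m pendant '{"offset":[[0,0,0],[0,0,0],[0,0,-0.01],[0,0,-0.04],[0,0,-0.09],[0,0,-0.14],[0,0,-0.16],[0,0,-0.16]],"turn":[[0,0,0],[0,0,0],[0,0,0],[0,0,0],[0,0,0],[0,0,0],[0,0,0],[0,0,0]],"claw":[-0.5,-0.5,-0.5,-0.5,-0.5,-0.5,-0.5,-0.5]}';python3 -c "
from h import *
where();goto(460,-366,150,92)
c=manip.camera('wrist');cv2.imwrite('pics/w9.png',c['frame'][:,:,::-1])"
```

```text
time: 12.1
ee_pos: [632.9, 350.3, -27.8]
orientation: [0.079, 3.14, 0.001]
ft_force: [0.3, 0.3, -1.0]
opening: 0.636
time: 12.9
ee_pos: [634.6, 351.5, 137.5]
orientation: [0.079, 3.133, 0.008]
ft_force: [0.2, 0.1, -0.3]
opening: 0.748
t 12.9 pos [634.6 351.5 137.5] psi 87.10 tilt [0.0076 0.0046] F [ 0.2  0.1 -0.3] open 0.748 q7 0.88
off [0.138, -0.7254, -0.0171] turn [0.27, 0.43, -4.9] dist 739
```

View pics/w9.png

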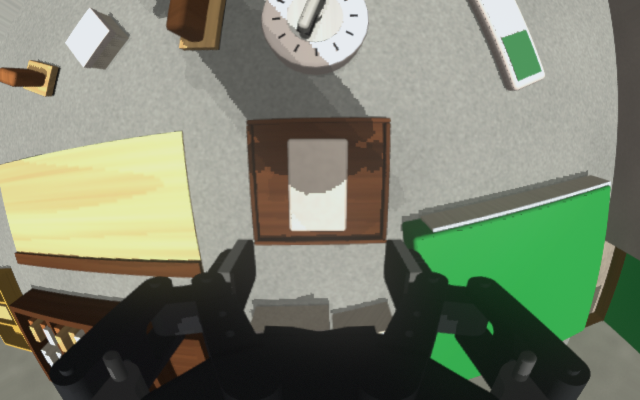

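Tin is flat in the tray. Now the straightedge.

```bash
python3 -m pendant '{"offset":[[0.138,-0.725,-0.02],[0.138,-0.725,-0.02],[0.138,-0.725,-0.02],[0.138,-0.725,-0.02],[0.138,-0.725,-0.02],[0.138,-0.725,-0.02],[0.138,-0.725,-0.02],[0.138,-0.725,-0.02]],"turn":[[0.3,0.4,-5],[0.3,0.4,-5],[0.3,0.4,-5],[0.3,0.4,-5],[0.3,0.4,-5],[0.3,0.4,-5],[0.3,0.4,-5],[0.3,0.4,-5]],"claw":[-0.5,-0.5,-0.5,-0.5,-0.5,-0.5,-0.5,-0.5]}' ;python3 -c "
from h import *
where();goto(460,-366,150,92)"
```

```text
time: 13.75
ee_pos: [536.3, -40.3, 141.4]
orientation: [0.058, -3.132, 0.008]
ft_force: [1.4, 0.7, -0.5]
opening: 0.752
t 13.8 pos [536.3 -40.3 141.4] psi 92.12 tilt [-0.009  -0.0052] F [ 1.4  0.7 -0.5] open 0.752 q7 1.51
off [0.0883, -0.3227, -0.0063] turn [-0.28, -0.53, 0.12] dist 335
```

```bash
python3 -m pendant '{"offset":[[0.088,-0.323,-0.006],[0.088,-0.323,-0.006],[0.088,-0.323,-0.006],[0.088,-0.323,-0.006],[0.088,-0.323,-0.006],[0.088,-0.323,-0.006],[0.088,-0.323,-0.006],[0.088,-0.323,-0.006]],"turn":[[0,0,0],[0,0,0],[0,0,0],[0,0,0],[0,0,0],[0,0,0],[0,0,0],[0,0,0]],"claw":[-0.5,-0.5,-0.5,-0.5,-0.5,-0.5,-0.5,-0.5]}' ;python3 -c "
from h import *
o=where();goto(460,-366,50,92)
c=manip.camera('wrist');np.save('w10.npy',dict(o=o,c=c),allow_pickle=True);cv2.imwrite('pics/w10.png',c['frame'][:,:,::-1])"
```

```text
time: 14.55
ee_pos: [457.9, -370.7, 149.1]
orientation: [0.044, -3.131, 0.011]
ft_force: [0.5, 0.1, -0.1]
opening: 0.752
t 14.6 pos [ 457.9 -370.7  149.1] psi 91.61 tilt [-0.0105 -0.007 ] F [ 0.5  0.1 -0.1] open 0.752 q7 2.13
off [-0.0032, 0.0053, 0.099] turn [-0.38, -0.61, -0.4] dist 99
```

View pics/w10.png

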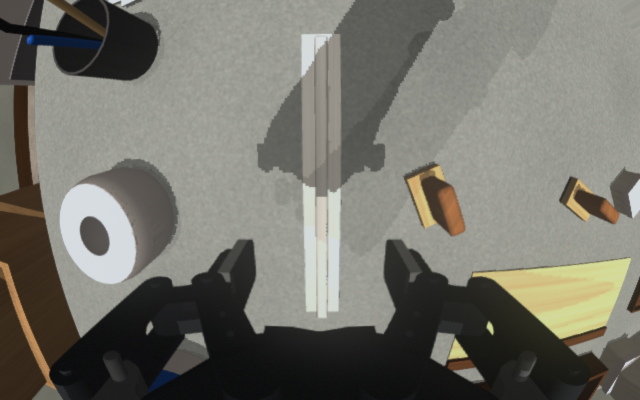

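```bash
python3 -c "
from h import *
np.set_printoptions(precision=1,suppress=True)
w=np.load('w10.npy',allow_pickle=True).item();c,o=w['c'],w['o']
crop(c,295,20,350,190,3.5,'pics/w10a.png')
a=wcast(c,o,[(302,35),(340,35),(338.5,311),(306,312)],5)[:,:2];print(a,a.mean(0))
b=wcast(c,o,[(321.5,40),(322.5,315)],34)[:,:2];print(b,b.mean(0))
for p,q in ((a[0],a[3]),(a[1],a[2]),(b[0],b[1])): print(np.degrees(np.arctan2(*(q-p)[::-1])))
"
```

```text
[[ 302.1 -391.6]
 [ 301.1 -352.5]
 [ 618.6 -341.4]
 [ 621.3 -381.6]] [ 460.8 -366.8]
[[ 315.2 -371.2]
 [ 604.4 -361.7]] [ 459.8 -366.5]
1.7920658873975337
2.004054782324943
1.8693018970781945
```

```bash
python3 -m pendant '{"offset":[[-0.002,0.004,0.05],[-0.002,0.004,0.1],[-0.002,0.004,0.13],[-0.002,0.004,0.15],[-0.002,0.004,0.15],[-0.002,0.004,0.15],[-0.002,0.004,0.15],[-0.002,0.004,0.15]],"turn":[[-0.4,-0.6,-0.3],[-0.4,-0.6,-0.3],[-0.4,-0.6,-0.3],[-0.4,-0.6,-0.3],[-0.4,-0.6,-0.3],[-0.4,-0.6,-0.3],[-0.4,-0.6,-0.3],[-0.4,-0.6,-0.3]],"claw":[-0.5,-0.5,-0.5,-0.5,-0.5,-0.5,-0.5,-0.5]}' 60 ;python3 -c "
from h import *
o=where();goto(460.5,-366.6,-21,91.9)"
```

```text
time: 15.4
ee_pos: [463.7, -361.4, 1.9]
orientation: [-0.066, 3.136, 0.001]
ft_force: [-0.2, 0.4, 0.5]
opening: 0.746
t 15.4 pos [ 463.7 -361.4    1.9] psi 92.42 tilt [0.0051 0.0008] F [-0.2  0.4  0.5] open 0.746 q7 2.10
off [0.0035, -0.005, 0.0229] turn [0.04, 0.3, 0.52] dist 24
```

```bash
python3 -m pendant '{"offset":[[0.0035,-0.005,0.01],[0.0035,-0.005,0.018],[0.0035,-0.005,0.022],[0.0035,-0.005,0.022],[0.0035,-0.005,0.022],[0.0035,-0.005,0.022],[0.0035,-0.005,0.022],[0.0035,-0.005,0.022]],"turn":[[0,0.3,0.5],[0,0.3,0.5],[0,0.3,0.5],[0,0.3,0.5],[0,0.3,0.5],[0,0.3,0.5],[0,0.3,0.5],[0,0.3,0.5]],"claw":[-0.5,-0.5,-0.5,-0.5,-0.5,-0.5,-0.5,-0.5]}' 60 ;python3 -c "
from h import *
o=where();goto(460.5,-366.6,-21,91.9)"
```

```text
time: 16.2
ee_pos: [459.7, -366.3, -21.3]
orientation: [0.053, -3.139, -0.003]
ft_force: [0.0, 0.9, -0.2]
opening: 0.753
t 16.2 pos [ 459.7 -366.3  -21.3] psi 91.92 tilt [-0.0018  0.0018] F [ 0.   0.9 -0.2] open 0.753 q7 2.10
off [-0.0008, -0.0004, -0.0003] turn [0.11, -0.1, 0.02] dist 1
```

```bash
python3 -m pendant '{"offset":[[-0.001,0,0],[-0.001,0,0],[-0.001,0,0],[-0.001,0,0],[-0.001,0,0],[-0.001,0,0],[-0.001,0,0],[-0.001,0,0]],"turn":[[0.1,-0.1,0],[0.1,-0.1,0],[0.1,-0.1,0],[0.1,-0.1,0],[0.1,-0.1,0],[0.1,-0.1,0],[0.1,-0.1,0],[0.1,-0.1,0]],"claw":[1,1,1,1,1,1,1,1]}' 60 ;python3 -c "
from h import *
o=where()"
```

```text
time: 17.0
ee_pos: [460.8, -366.8, -21.2]
orientation: [-0.052, 3.141, -0.001]
ft_force: [-0.1, -1.9, 4.8]
opening: 0.126
t 17.0 pos [ 460.8 -366.8  -21.2] psi 91.90 tilt [ 0.0004 -0.0006] F [-0.1 -1.9  4.8] open 0.126 q7 2.09
```

```bash
python3 -m pendant '{"offset":[[0,0,-0.02],[0,0,-0.06],[0,0,-0.11],[0,0,-0.15],[0,0,-0.15],[0,0,-0.15],[0,0,-0.15],[0,0,-0.15]],"turn":[[0,0,0],[0,0,0],[0,0,0],[0,0,0],[0,0,0],[0,0,0],[0,0,0],[0,0,0]],"claw":[1,1,1,1,1,1,1,1]}';python3 -c "
from h import *
o=where();goto(690,20,125,-0.3)
c=manip.camera('wrist');cv2.imwrite('pics/w11.png',c['frame'][:,:,::-1])"
```

```text
time: 17.8
ee_pos: [459.5, -365.3, 126.3]
orientation: [0.053, -3.138, -0.005]
ft_force: [0.5, -1.0, -3.2]
opening: 0.126
t 17.8 pos [ 459.5 -365.3  126.3] psi 91.92 tilt [-0.0034  0.0028] F [ 0.5 -1.  -3.2] open 0.126 q7 2.14
off [-0.2433, 0.3774, 0.0016] turn [-0.02, -0.28, 92.22] dist 449
```

View pics/w11.png

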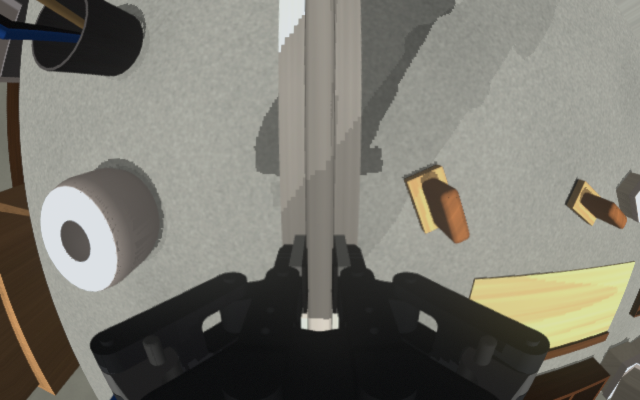

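```bash
python3 -m pendant '{"offset":[[-0.03,0.05,0],[-0.05,0.1,0],[-0.07,0.15,0],[-0.09,0.2,0],[-0.12,0.25,0],[-0.15,0.29,0],[-0.18,0.33,0],[-0.215,0.365,0]],"turn":[[0,0,0],[0,0,0],[0,0,0],[0,0,8],[0,0,16],[0,0,24],[0,0,32],[0,0,40]],"claw":[1,1,1,1,1,1,1,1]}';python3 -c "
from h import *
o=where();goto(690,20,125,-0.3)"
```

```text
time: 18.65
ee_pos: [645.9, -12.5, 127.4]
orientation: [-1.032, -2.965, 0.001]
ft_force: [1.9, -0.5, -3.0]
opening: 0.123
t 18.6 pos [645.9 -12.5 127.4] psi 51.63 tilt [-0.0026  0.0004] F [ 1.9 -0.5 -3. ] open 0.123 q7 0.89
off [-0.0144, 0.0529, 0.0023] turn [-0.13, -0.09, 51.93] dist 55
```

```bash
python3 -m pendant '{"offset":[[-0.014,0.05,0.002],[-0.014,0.05,0.002],[-0.014,0.05,0.002],[-0.014,0.05,0.002],[-0.014,0.05,0.002],[-0.014,0.05,0.002],[-0.014,0.05,0.002],[-0.014,0.05,0.002]],"turn":[[0,0,8],[0,0,16],[0,0,24],[0,0,32],[0,0,40],[0,0,46],[0,0,52],[0,0,52]],"claw":[1,1,1,1,1,1,1,1]}';python3 -c "
from h import *
o=where();goto(690,20,60,-0.3)"
```

```text
time: 19.45
ee_pos: [687.3, 16.1, 125.0]
orientation: [-2.223, -2.217, 0.003]
ft_force: [0.4, 1.4, -3.7]
opening: 0.123
t 19.4 pos [687.3  16.1 125. ] psi -0.15 tilt [-0.0027 -0.0001] F [ 0.4  1.4 -3.7] open 0.123 q7 0.09
off [0.0039, 0.0029, 0.0649] turn [-0.15, 0.01, 0.15] dist 65
```

```bash
python3 -m pendant '{"offset":[[0.003,0.002,0.03],[0.003,0.002,0.07],[0.003,0.002,0.1],[0.003,0.002,0.105],[0.003,0.002,0.105],[0.003,0.002,0.105],[0.003,0.002,0.105],[0.003,0.002,0.105]],"turn":[[0,0,0.15],[0,0,0.15],[0,0,0.15],[0,0,0.15],[0,0,0.15],[0,0,0.15],[0,0,0.15],[0,0,0.15]],"claw":[1,1,1,1,1,1,1,1]}';python3 -c "
from h import *
o=where();goto(694,20,-16,-0.3)
c=manip.camera('wrist');cv2.imwrite('pics/w12.png',c['frame'][:,:,::-1])
c=manip.camera('scene');crop(c,220,170,370,320,4,'pics/s12.png')"
```

```text
time: 20.25
ee_pos: [690.9, 18.7, 23.2]
orientation: [2.225, 2.216, 0.003]
ft_force: [-0.0, -0.1, -2.7]
opening: 0.124
t 20.2 pos [690.9  18.7  23.2] psi -0.22 tilt [0.0024 0.0005] F [-0.  -0.1 -2.7] open 0.124 q7 0.11
off [0.0013, 0.003, 0.0392] turn [0.14, -0.03, 0.08] dist 39
```

View pics/w12.png

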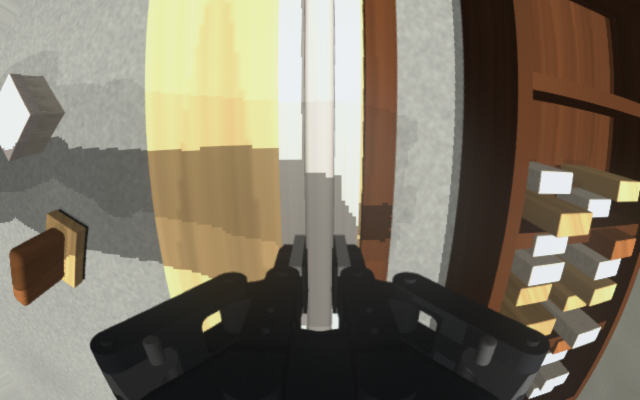

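View pics/s12.png

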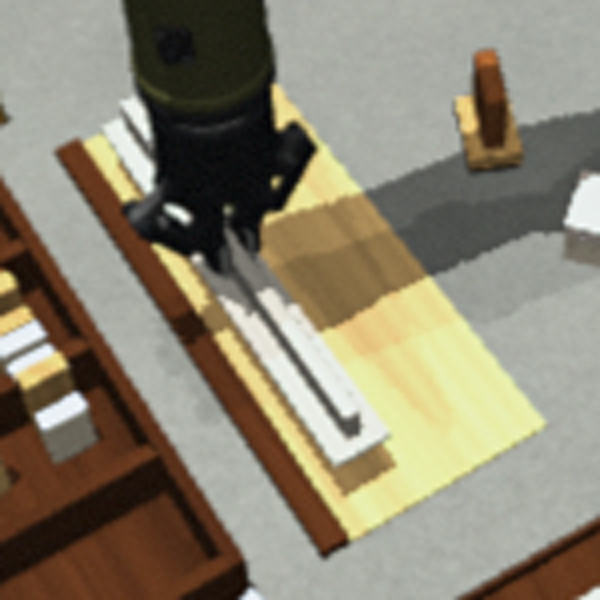

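```bash
python3 -m pendant '{"offset":[[0.001,0.002,0.015],[0.001,0.002,0.025],[0.001,0.002,0.032],[0.001,0.002,0.037],[0.001,0.002,0.041],[0.001,0.002,0.041],[0.001,0.002,0.041],[0.001,0.002,0.041]],"turn":[[0,0,0.05],[0,0,0.05],[0,0,0.05],[0,0,0.05],[0,0,0.05],[0,0,0.05],[0,0,0.05],[0,0,0.05]],"claw":[1,1,1,1,1,1,1,1]}';python3 -c "
from h import *
o=where();goto(700,20,-18,-0.3)
c=manip.camera('wrist');cv2.imwrite('pics/w13.png',c['frame'][:,:,::-1])"
```

```text
time: 21.15
ee_pos: [691.2, 19.8, -18.1]
orientation: [-2.226, -2.215, 0.0]
ft_force: [-6.5, 0.3, 10.3]
opening: 0.128
t 21.1 pos [691.2  19.8 -18.1] psi -0.29 tilt [-0.0011  0.0007] F [-6.5  0.3 10.3] open 0.128 q7 0.11
off [0.0003, 0.0088, -0.0001] turn [-0.06, -0.04, 0.01] dist 9
```

View pics/w13.png

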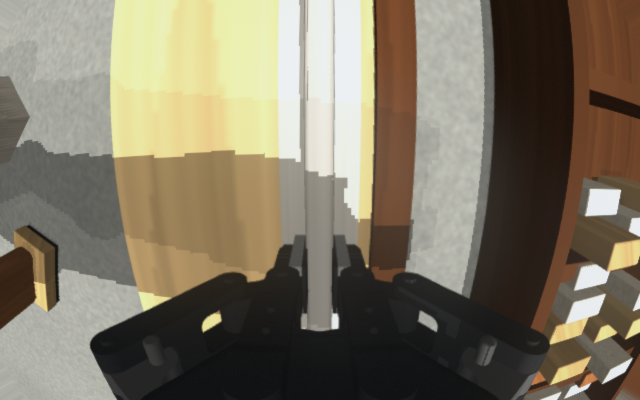

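```bash
python3 -m pendant '{"offset":[[0,0.001,-0.0005],[0,0.002,-0.0005],[0,0.003,-0.0005],[0,0.004,-0.0005],[0,0.005,-0.0005],[0,0.006,-0.0005],[0,0.007,-0.0005],[0,0.007,-0.0005]],"turn":[[0,0,0],[0,0,0],[0,0,0],[0,0,0],[0,0,0],[0,0,0],[0,0,0],[0,0,0]],"claw":[1,1,1,1,1,1,1,1]}';python3 -c "
from h import *
o=where()
c=manip.camera('wrist');cv2.imwrite('pics/w14.png',c['frame'][:,:,::-1])"
```

```text
time: 22.0
ee_pos: [697.5, 19.6, -18.1]
orientation: [-2.226, -2.214, 0.002]
ft_force: [-7.1, -0.4, 7.9]
opening: 0.122
t 22.0 pos [697.5  19.6 -18.1] psi -0.30 tilt [-0.0026  0.0005] F [-7.1 -0.4  7.9] open 0.122 q7 0.11
```

View pics/w14.png

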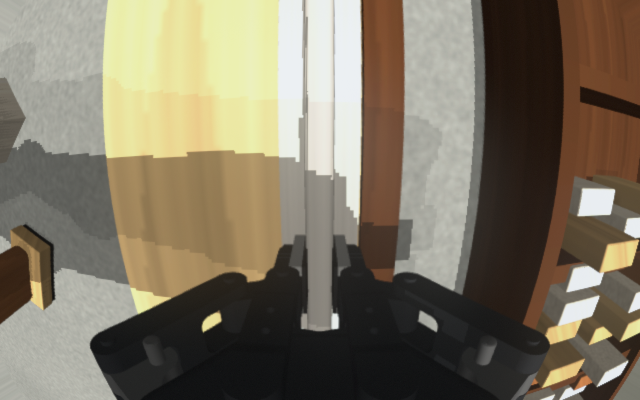

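```bash
python3 -m pendant '{"offset":[[0,0.001,0],[0,0.0015,0],[0,0.002,0],[0,0.002,0],[0,0.002,0],[0,0.002,0],[0,0.002,0],[0,0.002,0]],"turn":[[0,0,0],[0,0,0],[0,0,0],[0,0,0],[0,0,0],[0,0,0],[0,0,0],[0,0,0]],"claw":[1,1,1,1,1,1,1,1]}';python3 -c "
from h import *
o=where();print(o['torque'])"
```

```text
time: 22.85
ee_pos: [698.7, 19.5, -18.0]
orientation: [-2.225, -2.213, 0.004]
ft_force: [-10.0, 0.8, 9.9]
opening: 0.13
t 22.9 pos [698.7  19.5 -18. ] psi -0.30 tilt [-0.0039  0.0005] F [-10.    0.8   9.9] open 0.130 q7 0.11
[-0.03857446  2.06536117 -0.05604676]
```

```bash
python3 -m pendant '{"offset":[[0,0.001,0],[0,0.002,0],[0,0.0025,0],[0,0.0025,0],[0,0.0025,0],[0,0.0025,0],[0,0.0025,0],[0,0.0025,0]],"turn":[[0,0,0],[0,0,0],[0,0,0],[0,0,0],[0,0,0],[0,0,0],[0,0,0],[0,0,0]],"claw":[1,1,1,1,1,1,1,1]}';python3 -c "
from h import *
o=where();print(o['torque'])
c=manip.camera('wrist');crop(c,260,0,440,150,4,'pics/w15.png')"
```

```text
time: 23.65
ee_pos: [698.7, 19.5, -18.0]
orientation: [-2.223, -2.211, 0.009]
ft_force: [-17.7, -0.3, 17.2]
opening: 0.124
t 23.6 pos [698.7  19.5 -18. ] psi -0.31 tilt [-0.0086  0.0008] F [-17.7  -0.3  17.2] open 0.124 q7 0.11
[0.05164042 3.65296862 0.04608038]
```

View pics/w15.png

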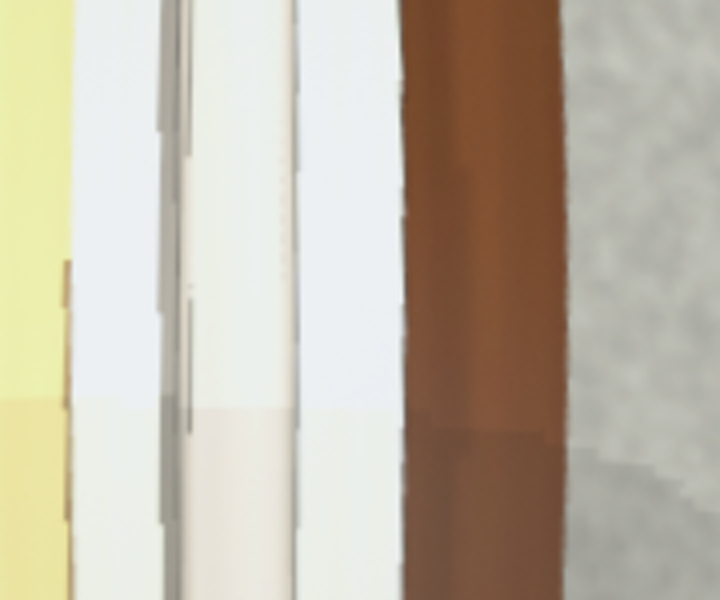

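Stalled against the rail at x 698.7 with 18 N. I'll relax the push and release.

```bash
python3 -m pendant '{"offset":[[0,-0.002,0],[0,-0.0035,-0.0005],[0,-0.0035,-0.001],[0,-0.0035,-0.001],[0,-0.0035,-0.001],[0,-0.0035,-0.001],[0,-0.0035,-0.001],[0,-0.0035,-0.001]],"turn":[[0,0,0],[0,0,0],[0,0,0],[0,0,0],[0,0,0],[0,0,0],[0,0,0],[0,0,0]],"claw":[1,1,1,0.5,0.3,0.3,0.3,0.3]}';python3 -c "
from h import *
o=where()"; python3 -m pendant '{"offset":[[0,0,-0.01],[0,0,-0.03],[0,0,-0.08],[0,0,-0.13],[0,0,-0.15],[0,0,-0.15],[0,0,-0.15],[0,0,-0.15]],"turn":[[0,0,0],[0,0,0],[0,0,0],[0,0,0],[0,0,0],[0,0,0],[0,0,0],[0,0,0]],"claw":[0.3,0.3,0.3,0.3,0.3,0.3,0.3,0.3]}';python3 -c "
from h import *
o=where()
c=manip.camera('wrist');np.save('w16.npy',dict(o=o,c=c),allow_pickle=True);cv2.imwrite('pics/w16.png',c['frame'][:,:,::-1])"
```

```text
time: 24.5
ee_pos: [700.2, 19.7, -18.0]
orientation: [2.227, 2.216, 0.001]
ft_force: [-0.2, -1.2, -0.2]
opening: 0.352
t 24.5 pos [700.2  19.7 -18. ] psi -0.28 tilt [0.0003 0.0003] F [-0.2 -1.2 -0.2] open 0.352 q7 0.11
time: 25.3
ee_pos: [699.0, 19.9, 130.8]
orientation: [-2.225, -2.214, 0.002]
ft_force: [-0.3, 0.2, -0.9]
opening: 0.35
t 25.3 pos [699.   19.9 130.8] psi -0.28 tilt [-0.0025  0.0004] F [-0.3  0.2 -0.9] open 0.350 q7 0.08
```

View pics/w16.png

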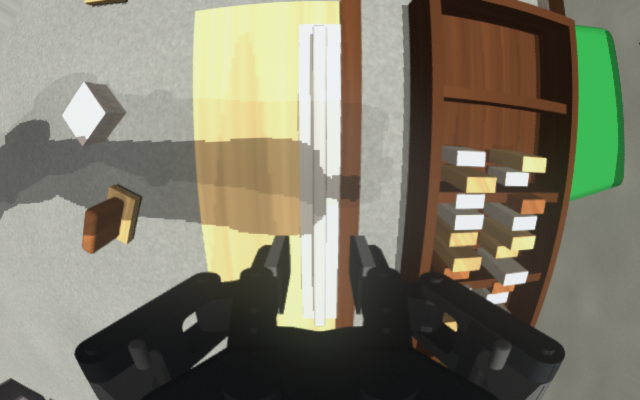

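Straightedge is flush and within the board. Next, stamp A at about (469,-243).

```bash
python3 -c "
from h import *
o=where();goto(469,-243,130,-65)"
```

```text
t 25.4 pos [698.9  19.8 130.5] psi -0.28 tilt [-0.003   0.0003] F [-0.5  0.  -0. ] open 0.349 q7 0.08
off [-0.2639, -0.2286, 0.0011] turn [-0.16, 0.08, 64.72] dist 349
```

```bash
python3 -m pendant '{"offset":[[-0.264,-0.229,0],[-0.264,-0.229,0],[-0.264,-0.229,0],[-0.264,-0.229,0],[-0.264,-0.229,0],[-0.264,-0.229,0],[-0.264,-0.229,0],[-0.264,-0.229,0]],"turn":[[0,0,8.5],[0,0,17],[0,0,25],[0,0,33],[0,0,42],[0,0,50],[0,0,58],[0,0,65]],"claw":[-0.2,-0.2,-0.2,-0.2,-0.2,-0.2,-0.2,-0.2]}'; python3 -m pendant '{"offset":[[0,0,0],[0,0,0],[0,0,0],[0,0,0],[0,0,0],[0,0,0],[0,0,0],[0,0,0]],"turn":[[0,0,0],[0,0,0],[0,0,0],[0,0,0],[0,0,0],[0,0,0],[0,0,0],[0,0,0]],"claw":[-0.2,-0.2,-0.2,-0.2,-0.2,-0.2,-0.2,-0.2]}'; python3 -c "
from h import *
o=where()
c=manip.camera('wrist');np.save('w17.npy',dict(o=o,c=c),allow_pickle=True);crop(c,170,60,470,280,2.6,'pics/w17.png')"
```

```text
time: 26.15
ee_pos: [463.4, -249.5, 132.0]
orientation: [3.073, 0.647, -0.006]
ft_force: [0.6, 0.6, 0.6]
opening: 0.601
time: 26.95
ee_pos: [469.6, -243.1, 132.0]
orientation: [-3.068, -0.673, 0.0]
ft_force: [-0.5, -0.9, -0.1]
opening: 0.593
t 26.9 pos [ 469.6 -243.1  132. ] psi -65.27 tilt [-0.0002  0.0003] F [-0.5 -0.9 -0.1] open 0.593 q7 -0.35
```

View pics/w17.png

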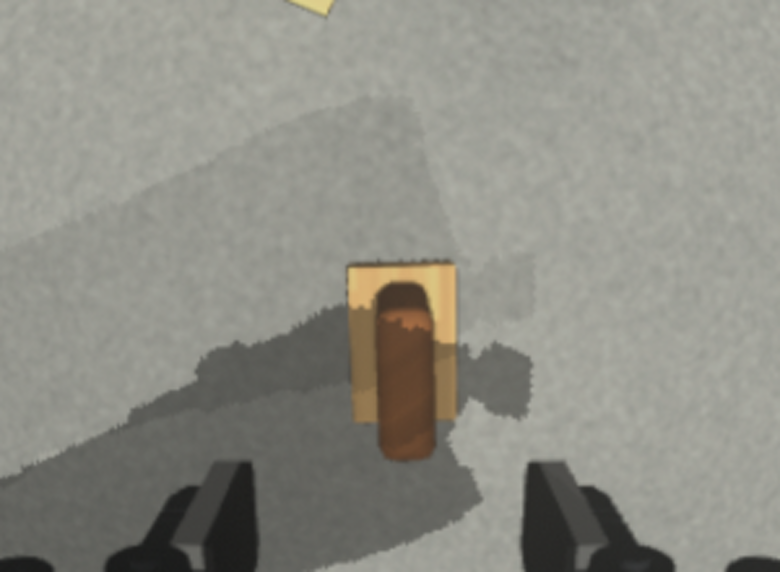

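```bash
cat >> h.py <<'E'
def stampfix(fn,top4,base4,k=(2.6,170,60)):
    "corners in crop px: near-far order TL,TR,BR,BL"
    w=np.load(fn,allow_pickle=True).item();c,o=w['c'],w['o'];M=R.from_rotvec(o['orientation']).as_matrix()
    for nm,p,z in(("top",top4,75),("base",base4,18)):
        a=wcast(c,o,np.array(p,float)/k[0]+k[1:],z); m=a.mean(0); L=(a-o['ee_pos'])@M
        l=L[0]-L[3];r=L[1]-L[2]
        print(nm,m.round(1),"tool",L.mean(0).round(1),"size",np.linalg.norm(l[:2]).round(1),np.linalg.norm(L[0]-L[1]).round(1),"turn z",np.degrees(np.arctan2(l[1],l[0])).round(1),np.degrees(np.arctan2(r[1],r[0])).round(1))
E
python3 -c "
from h import *
stampfix('w17.npy',[(377,308),(432,308),(436,460),(379,460)],[(347,265),(456,262),(457,420),(352,422)])
goto(469,-243,10,-65)"
```

```text
top [ 468.3 -247.5   75. ] tool [-3.1  3.4 57. ] size 48.1 16.3 turn z -0.5 -2.3
base [ 467.7 -247.9   18. ] tool [ -3.7   3.5 114. ] size 60.2 39.7 turn z -1.1 -1.5
off [-0.0004, -0.0003, 0.122] turn [-0.02, 0.01, -0.28] dist 122
```

```bash
python3 -m pendant '{"offset":[[-0.0034,0.0035,0.04],[-0.0034,0.0035,0.08],[-0.0034,0.0035,0.11],[-0.0034,0.0035,0.122],[-0.0034,0.0035,0.122],[-0.0034,0.0035,0.122],[-0.0034,0.0035,0.122],[-0.0034,0.0035,0.122]],"turn":[[0,0,-1.3],[0,0,-1.3],[0,0,-1.3],[0,0,-1.3],[0,0,-1.3],[0,0,-1.3],[0,0,-1.3],[0,0,-1.3]],"claw":[-0.2,-0.2,-0.2,-0.2,-0.2,-0.2,-0.2,-0.2]}'; python3 -m pendant '{"offset":[[0,0,0],[0,0,0],[0,0,0],[0,0,0],[0,0,0],[0,0,0],[0,0,0],[0,0,0]],"turn":[[0,0,0],[0,0,0],[0,0,0],[0,0,0],[0,0,0],[0,0,0],[0,0,0],[0,0,0]],"claw":[1,1,1,1,1,1,1,1]}' 40; python3 -c "
from h import *
o=where()
c=manip.camera('wrist');np.save('w18.npy',dict(o=o,c=c),allow_pickle=True);cv2.imwrite('pics/w18.png',c['frame'][:,:,::-1])"
```

```text
time: 27.8
ee_pos: [468.8, -248.2, 11.3]
orientation: [3.06, 0.707, 0.003]
ft_force: [0.2, -0.8, 0.6]
opening: 0.599
time: 28.6
ee_pos: [468.2, -247.9, 10.2]
orientation: [-3.061, -0.707, -0.001]
ft_force: [1.0, 0.5, 5.9]
opening: 0.205
t 28.6 pos [ 468.2 -247.9   10.2] psi -63.99 tilt [0.0003 0.0002] F [1.  0.5 5.9] open 0.205 q7 -0.20
```

View pics/w18.png

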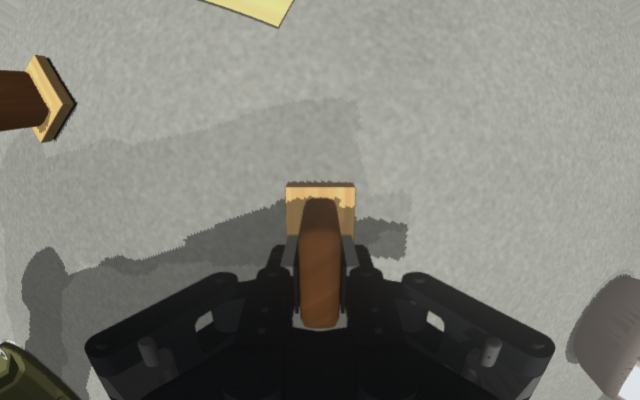

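```bash
python3 -m pendant '{"offset":[[0,0,-0.02],[0,0,-0.06],[0,0,-0.09],[0,0,-0.09],[0,0,-0.09],[0,0,-0.09],[0,0,-0.09],[0,0,-0.09]],"turn":[[0,0,0],[0,0,0],[0,0,0],[0,0,0],[0,0,0],[0,0,0],[0,0,0],[0,0,0]],"claw":[1,1,1,1,1,1,1,1]}'; python3 -c "
from h import *
o=where();goto(645,-75,90,-0.28)"
```

```text
time: 29.45
ee_pos: [467.4, -247.5, 98.9]
orientation: [-3.06, -0.707, 0.003]
ft_force: [-0.4, -0.3, -1.1]
opening: 0.202
t 29.4 pos [ 467.4 -247.5   98.9] psi -64.00 tilt [-0.0021  0.0009] F [-0.4 -0.3 -1.1] open 0.202 q7 -0.29
off [0.2353, -0.0771, 0.0087] turn [-0.14, 0.02, -63.72] dist 248
```

```bash
python3 -m pendant '{"offset":[[0.05,-0.016,0],[0.1,-0.033,0],[0.15,-0.049,0],[0.2,-0.066,0],[0.235,-0.077,0.009],[0.235,-0.077,0.009],[0.235,-0.077,0.009],[0.235,-0.077,0.009]],"turn":[[0,0,-8.5],[0,0,-17],[0,0,-25.5],[0,0,-34],[0,0,-42.5],[0,0,-51],[0,0,-59],[0,0,-63.7]],"claw":[1,1,1,1,1,1,1,1]}'; python3 -m pendant '{"offset":[[0,0,0.01],[0,0,0.03],[0,0,0.04],[0,0,0.04],[0,0,0.04],[0,0,0.04],[0,0,0.04],[0,0,0.04]],"turn":[[0,0,0],[0,0,0],[0,0,0],[0,0,0],[0,0,0],[0,0,0],[0,0,0],[0,0,0]],"claw":[1,1,1,1,1,1,1,1]}'; python3 -c "
from h import *
o=where();goto(655,-75,14,-0.28)
c=manip.camera('wrist');np.save('w19.npy',dict(o=o,c=c),allow_pickle=True);cv2.imwrite('pics/w19.png',c['frame'][:,:,::-1])"
```

```text
time: 30.25
ee_pos: [645.0, -75.3, 89.7]
orientation: [-2.219, -2.221, 0.002]
ft_force: [1.0, -1.2, -1.9]
opening: 0.206
time: 31.05
ee_pos: [645.7, -75.5, 51.6]
orientation: [2.227, 2.215, 0.001]
ft_force: [0.0, -0.0, -2.4]
opening: 0.2
t 31.1 pos [645.7 -75.5  51.6] psi -0.29 tilt [0.0008 0.0002] F [ 0.  -0.  -2.4] open 0.200 q7 0.24
off [0.0006, 0.0092, 0.0376] turn [0.05, -0.01, -0.01] dist 39
```

View pics/w19.png

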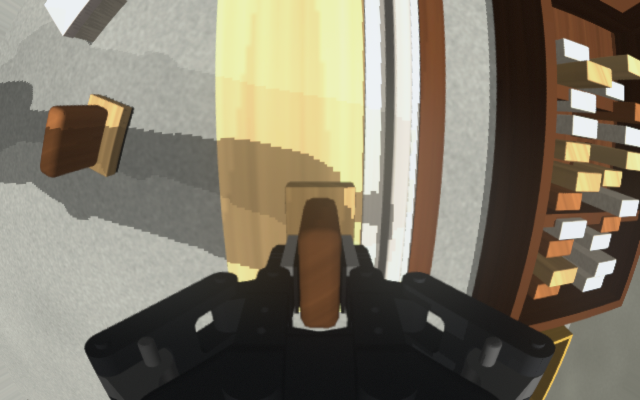

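```bash
python3 -m pendant '{"offset":[[0,0.007,0.015],[0,0.007,0.025],[0,0.007,0.032],[0,0.007,0.036],[0,0.007,0.038],[0,0.007,0.038],[0,0.007,0.038],[0,0.007,0.038]],"turn":[[0,0,0],[0,0,0],[0,0,0],[0,0,0],[0,0,0],[0,0,0],[0,0,0],[0,0,0]],"claw":[1,1,1,1,1,1,1,1]}'; python3 -m pendant '{"offset":[[0,0.001,0],[0,0.002,0],[0,0.003,0],[0,0.004,0],[0,0.005,0],[0,0.006,0],[0,0.007,0],[0,0.007,0]],"turn":[[0,0,0],[0,0,0],[0,0,0],[0,0,0],[0,0,0],[0,0,0],[0,0,0],[0,0,0]],"claw":[1,1,1,1,1,1,1,1]}'; python3 -c "
from h import *
o=where();goto(655,-75,14,-0.28)
c=manip.camera('wrist');cv2.imwrite('pics/w20.png',c['frame'][:,:,::-1])"
```

```text
time: 31.9
ee_pos: [651.8, -75.4, 13.2]
orientation: [-2.226, -2.215, 0.001]
ft_force: [-4.1, 1.2, 6.1]
opening: 0.202
time: 32.7
ee_pos: [658.1, -76.0, 13.2]
orientation: [-2.226, -2.214, 0.003]
ft_force: [-6.4, 0.2, 6.9]
opening: 0.206
t 32.7 pos [658.1 -76.   13.2] psi -0.31 tilt [-0.0025  0.0002] F [-6.4  0.2  6.9] open 0.206 q7 0.25
off [0.001, -0.0031, -0.0007] turn [-0.14, -0.01, -0.03] dist 3
```

View pics/w20.png

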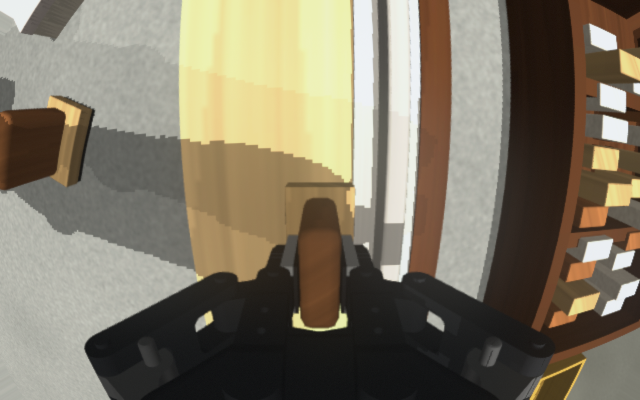

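```bash
python3 -m pendant '{"offset":[[0,0.001,0],[0,0.002,0],[0,0.003,0],[0,0.003,0],[0,0.003,0],[0,0.003,0],[0,0.003,0],[0,0.003,0]],"turn":[[0,0,0],[0,0,0],[0,0,0],[0,0,0],[0,0,0],[0,0,0],[0,0,0],[0,0,0]],"claw":[1,1,1,1,1,1,1,1]}'
```

```text
time: 33.55
ee_pos: [658.2, -75.9, 13.3]
orientation: [-2.224, -2.211, 0.007]
ft_force: [-13.6, 1.2, 14.2]
opening: 0.207
```

```bash
python3 -m pendant '{"offset":[[0,-0.002,0],[0,-0.0025,-0.0005],[0,-0.0025,-0.0005],[0,-0.0025,-0.0005],[0,-0.0025,-0.0005],[0,-0.0025,-0.0005],[0,-0.0025,-0.0005],[0,-0.0025,-0.0005]],"turn":[[0,0,0],[0,0,0],[0,0,0],[0,0,0],[0,0,0],[0,0,0],[0,0,0],[0,0,0]],"claw":[1,1,1,0.5,0.3,0.3,0.3,0.3]}'; python3 -m pendant '{"offset":[[0,0,-0.01],[0,0,-0.04],[0,0,-0.09],[0,0,-0.12],[0,0,-0.12],[0,0,-0.12],[0,0,-0.12],[0,0,-0.12]],"turn":[[0,0,0],[0,0,0],[0,0,0],[0,0,0],[0,0,0],[0,0,0],[0,0,0],[0,0,0]],"claw":[0.3,0.3,0.3,0.3,0.3,0.3,0.3,0.3]}'; python3 -c "
from h import *
o=where();goto(467,-7,130,-27)
c=manip.camera('wrist');cv2.imwrite('pics/w21.png',c['frame'][:,:,::-1])"
```

```text
time: 34.35
ee_pos: [660.1, -75.5, 13.5]
orientation: [-2.227, -2.216, -0.0]
ft_force: [0.7, -0.8, -1.0]
opening: 0.348
time: 35.15
ee_pos: [659.0, -75.4, 132.1]
orientation: [-2.225, -2.214, 0.002]
ft_force: [-0.1, -0.2, -0.2]
opening: 0.352
t 35.1 pos [659.  -75.4 132.1] psi -0.29 tilt [-0.0028  0.0006] F [-0.1 -0.2 -0.2] open 0.352 q7 0.22
off [0.0674, -0.1924, 0.0027] turn [-0.16, 0.01, 26.71] dist 204
```

View pics/w21.png

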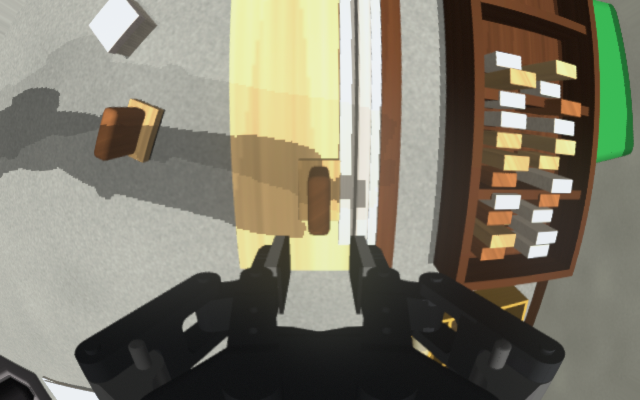

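Stamp A is flush. Next is stamp B at about (467,-7).

```bash
python3 -m pendant '{"offset":[[0.0165,-0.048,0],[0.033,-0.096,0],[0.05,-0.144,0],[0.0674,-0.192,0],[0.0674,-0.192,0],[0.0674,-0.192,0],[0.0674,-0.192,0],[0.0674,-0.192,0]],"turn":[[0,0,8],[0,0,16],[0,0,24],[0,0,26.7],[0,0,26.7],[0,0,26.7],[0,0,26.7],[0,0,26.7]],"claw":[-0.2,-0.2,-0.2,-0.2,-0.2,-0.2,-0.2,-0.2]}'; python3 -c "
from h import *
o=where()
c=manip.camera('wrist');np.save('w22.npy',dict(o=o,c=c),allow_pickle=True);crop(c,170,60,470,280,2.6,'pics/w22.png')"
```

```text
time: 36.0
ee_pos: [469.8, -7.8, 133.5]
orientation: [2.678, 1.641, 0.001]
ft_force: [-0.2, -0.2, -0.2]
opening: 0.601
t 36.0 pos [469.8  -7.8 133.5] psi -27.01 tilt [ 0.0006 -0.0004] F [-0.2 -0.2 -0.2] open 0.601 q7 -0.29
```

View pics/w22.png

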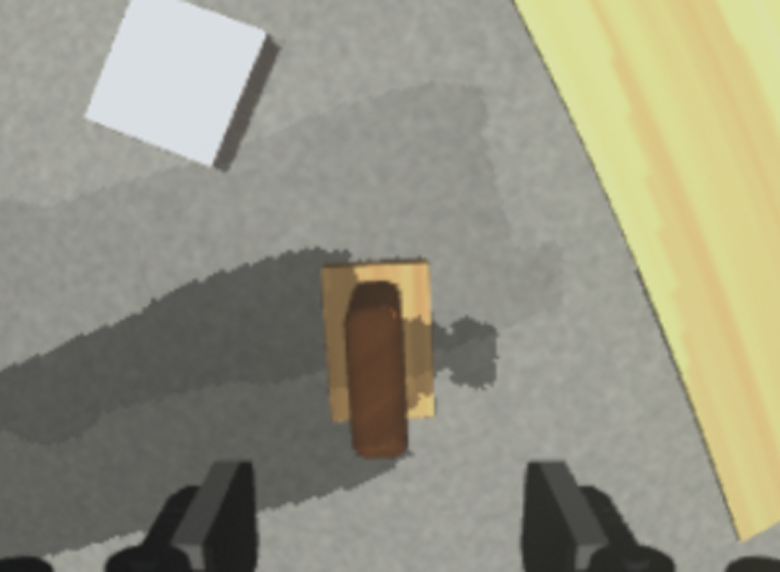

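```bash
python3 -c "
from h import *
stampfix('w22.npy',[(347,306),(403,306),(408,456),(352,456)],[(322,267),(428,261),(434,415),(332,419)])
goto(467,-7,10,-27)"
```

```text
top [465.4  -7.4  75. ] tool [-1.6 -4.2 58.5] size 47.7 16.6 turn z -1.0 -2.1
base [464.8  -8.1  18. ] tool [ -2.4  -4.4 115.5] size 58.7 38.8 turn z -2.6 -2.9
off [-0.0004, -0.0026, 0.1234] turn [0.02, 0.01, -0.02] dist 123
```

```bash
python3 -m pendant '{"offset":[[-0.002,-0.0043,0.04],[-0.002,-0.0043,0.08],[-0.002,-0.0043,0.11],[-0.002,-0.0043,0.123],[-0.002,-0.0043,0.123],[-0.002,-0.0043,0.123],[-0.002,-0.0043,0.123],[-0.002,-0.0043,0.123]],"turn":[[0,0,-2.1],[0,0,-2.1],[0,0,-2.1],[0,0,-2.1],[0,0,-2.1],[0,0,-2.1],[0,0,-2.1],[0,0,-2.1]],"claw":[-0.2,-0.2,-0.2,-0.2,-0.2,-0.2,-0.2,-0.2]}'; python3 -m pendant '{"offset":[[0,0,0],[0,0,0],[0,0,0],[0,0,0],[0,0,0],[0,0,0],[0,0,0],[0,0,0]],"turn":[[0,0,0],[0,0,0],[0,0,0],[0,0,0],[0,0,0],[0,0,0],[0,0,0],[0,0,0]],"claw":[1,1,1,1,1,1,1,1]}' 40; python3 -m pendant '{"offset":[[0,0,-0.02],[0,0,-0.06],[0,0,-0.09],[0,0,-0.09],[0,0,-0.09],[0,0,-0.09],[0,0,-0.09],[0,0,-0.09]],"turn":[[0,0,0],[0,0,0],[0,0,0],[0,0,0],[0,0,0],[0,0,0],[0,0,0],[0,0,0]],"claw":[1,1,1,1,1,1,1,1]}'; python3 -c "
from h import *
o=where();goto(647,20,90,-0.28)
c=manip.camera('wrist');cv2.imwrite('pics/w23.png',c['frame'][:,:,::-1])"
```

```text
time: 36.85
ee_pos: [464.3, -7.1, 11.4]
orientation: [2.647, 1.69, 0.003]
ft_force: [0.1, 0.2, 0.3]
opening: 0.599
time: 37.65
ee_pos: [463.9, -6.9, 10.9]
orientation: [-2.648, -1.691, -0.001]
ft_force: [-0.5, 0.3, 5.2]
opening: 0.199
time: 38.45
ee_pos: [462.8, -7.1, 99.6]
orientation: [-2.647, -1.69, 0.003]
ft_force: [0.2, 0.3, -1.1]
opening: 0.204
t 38.5 pos [462.8  -7.1  99.6] psi -24.90 tilt [-0.0023  0.    ] F [ 0.2  0.3 -1.1] open 0.204 q7 -0.22
off [0.1022, 0.1557, 0.0092] turn [-0.13, 0.03, -24.62] dist 186
```

View pics/w23.png

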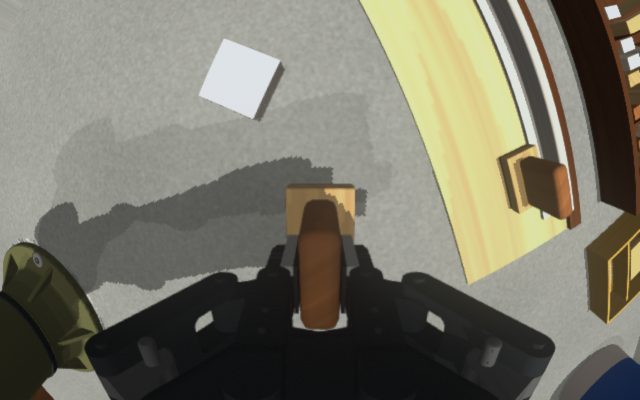

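Held. Carrying it to y=20 and lowering.

```bash
python3 -m pendant '{"offset":[[0.026,0.039,0],[0.051,0.078,0],[0.077,0.117,0],[0.102,0.156,0.009],[0.102,0.156,0.02],[0.102,0.156,0.04],[0.102,0.156,0.05],[0.102,0.156,0.05]],"turn":[[0,0,-8],[0,0,-16],[0,0,-24.6],[0,0,-24.6],[0,0,-24.6],[0,0,-24.6],[0,0,-24.6],[0,0,-24.6]],"claw":[1,1,1,1,1,1,1,1]}'; python3 -m pendant '{"offset":[[0,0,0],[0,0,0],[0,0,0],[0,0,0],[0,0,0],[0,0,0],[0,0,0],[0,0,0]],"turn":[[0,0,0],[0,0,0],[0,0,0],[0,0,0],[0,0,0],[0,0,0],[0,0,0],[0,0,0]],"claw":[1,1,1,1,1,1,1,1]}'; python3 -c "
from h import *
o=where();goto(652,20,13.6,-0.28)
c=manip.camera('wrist');cv2.imwrite('pics/w24.png',c['frame'][:,:,::-1])"
```

```text
time: 39.3
ee_pos: [645.9, 19.8, 48.4]
orientation: [-2.225, -2.213, 0.005]
ft_force: [0.9, 0.1, -1.2]
opening: 0.204
time: 40.1
ee_pos: [647.9, 19.8, 50.5]
orientation: [-2.227, -2.216, 0.0]
ft_force: [-0.6, 0.5, -1.4]
opening: 0.205
t 40.1 pos [647.9  19.8  50.5] psi -0.29 tilt [-0.0004  0.0003] F [-0.6  0.5 -1.4] open 0.205 q7 0.10
off [0.0002, 0.0041, 0.0369] turn [-0.02, -0.02, -0.01] dist 37
```

View pics/w24.png

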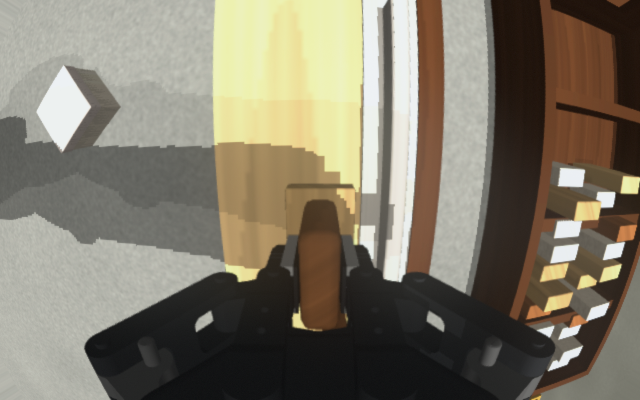

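```bash
python3 -m pendant '{"offset":[[0,0.004,0.015],[0,0.004,0.025],[0,0.004,0.032],[0,0.004,0.035],[0,0.004,0.037],[0,0.004,0.037],[0,0.004,0.037],[0,0.004,0.037]],"turn":[[0,0,0],[0,0,0],[0,0,0],[0,0,0],[0,0,0],[0,0,0],[0,0,0],[0,0,0]],"claw":[1,1,1,1,1,1,1,1]}'; python3 -m pendant '{"offset":[[0,0.001,0],[0,0.002,0],[0,0.003,0],[0,0.004,0],[0,0.005,0],[0,0.006,0],[0,0.007,0],[0,0.008,0]],"turn":[[0,0,0],[0,0,0],[0,0,0],[0,0,0],[0,0,0],[0,0,0],[0,0,0],[0,0,0]],"claw":[1,1,1,1,1,1,1,1]}'; python3 -m pendant '{"offset":[[0,0.001,0],[0,0.002,0],[0,0.002,0],[0,0.002,0],[0,0.002,0],[0,0.002,0],[0,0.002,0],[0,0.002,0]],"turn":[[0,0,0],[0,0,0],[0,0,0],[0,0,0],[0,0,0],[0,0,0],[0,0,0],[0,0,0]],"claw":[1,1,1,1,1,1,1,1]}'
```

```text
time: 40.95
ee_pos: [651.2, 19.9, 13.9]
orientation: [-2.226, -2.215, 0.001]
ft_force: [-4.5, 0.5, 5.8]
opening: 0.205
time: 41.75
ee_pos: [658.5, 19.7, 13.9]
orientation: [-2.226, -2.214, 0.003]
ft_force: [-5.4, -0.1, 6.6]
opening: 0.198
time: 42.55
ee_pos: [658.6, 19.7, 13.9]
orientation: [-2.224, -2.212, 0.006]
ft_force: [-11.4, 0.8, 12.3]
opening: 0.204
```

Stalled at contact. Releasing and lifting.

```bash
python3 -m pendant '{"offset":[[0,-0.0015,0],[0,-0.002,-0.0005],[0,-0.002,-0.0005],[0,-0.002,-0.0005],[0,-0.002,-0.0005],[0,-0.002,-0.0005],[0,-0.002,-0.0005],[0,-0.002,-0.0005]],"turn":[[0,0,0],[0,0,0],[0,0,0],[0,0,0],[0,0,0],[0,0,0],[0,0,0],[0,0,0]],"claw":[1,1,1,0.5,0.3,0.3,0.3,0.3]}'; python3 -m pendant '{"offset":[[0,0,-0.01],[0,0,-0.04],[0,0,-0.09],[0,0,-0.12],[0,0,-0.12],[0,0,-0.12],[0,0,-0.12],[0,0,-0.12]],"turn":[[0,0,0],[0,0,0],[0,0,0],[0,0,0],[0,0,0],[0,0,0],[0,0,0],[0,0,0]],"claw":[0.3,0.3,0.3,0.3,0.3,0.3,0.3,0.3]}'; python3 -c "
from h import *
o=where();goto(459,240,132,83)
c=manip.camera('wrist');cv2.imwrite('pics/w25.png',c['frame'][:,:,::-1])"
```

```text
time: 43.35
ee_pos: [660.1, 19.8, 14.0]
orientation: [-2.227, -2.216, -0.0]
ft_force: [0.8, 0.1, -0.3]
opening: 0.356
time: 44.15
ee_pos: [659.0, 19.9, 132.6]
orientation: [-2.225, -2.214, 0.003]
ft_force: [-0.9, 0.9, 0.1]
opening: 0.349
t 44.1 pos [659.   19.9 132.6] psi -0.28 tilt [-0.0028  0.0002] F [-0.9  0.9  0.1] open 0.349 q7 0.07
off [0.2191, -0.2011, 0.0012] turn [-0.12, -0.13, -83.28] dist 297
```

View pics/w25.png

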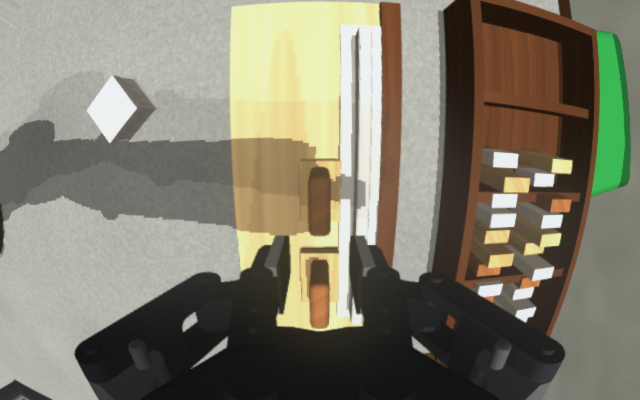

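Stamps A and B are both flush. Now stamp C.

```bash
python3 -m pendant '{"offset":[[0.03,-0.028,0],[0.06,-0.056,0],[0.09,-0.083,0],[0.12,-0.11,0],[0.15,-0.138,0],[0.18,-0.166,0],[0.219,-0.201,0],[0.219,-0.201,0]],"turn":[[0,0,-8.5],[0,0,-17],[0,0,-25.5],[0,0,-34],[0,0,-42.5],[0,0,-51],[0,0,-59.5],[0,0,-68]],"claw":[-0.2,-0.2,-0.2,-0.2,-0.2,-0.2,-0.2,-0.2]}'; python3 -m pendant '{"offset":[[0,0,0],[0,0,0],[0,0,0],[0,0,0],[0,0,0],[0,0,0],[0,0,0],[0,0,0]],"turn":[[0,0,-8],[0,0,-15.2],[0,0,-15.2],[0,0,-15.2],[0,0,-15.2],[0,0,-15.2],[0,0,-15.2],[0,0,-15.2]],"claw":[-0.2,-0.2,-0.2,-0.2,-0.2,-0.2,-0.2,-0.2]}'; python3 -c "
from h import *
o=where()
c=manip.camera('wrist');np.save('w26.npy',dict(o=o,c=c),allow_pickle=True);crop(c,170,60,470,280,2.6,'pics/w26.png')"
```

```text
time: 45.0
ee_pos: [454.6, 245.8, 133.7]
orientation: [-0.582, -3.083, -0.003]
ft_force: [0.2, -0.7, -0.2]
opening: 0.6
time: 45.8
ee_pos: [460.0, 239.8, 134.1]
orientation: [-0.195, -3.135, -0.0]
ft_force: [0.7, -1.1, 0.6]
opening: 0.597
t 45.8 pos [460.  239.8 134.1] psi 82.88 tilt [-0.0003  0.0003] F [ 0.7 -1.1  0.6] open 0.597 q7 0.84
```

View pics/w26.png

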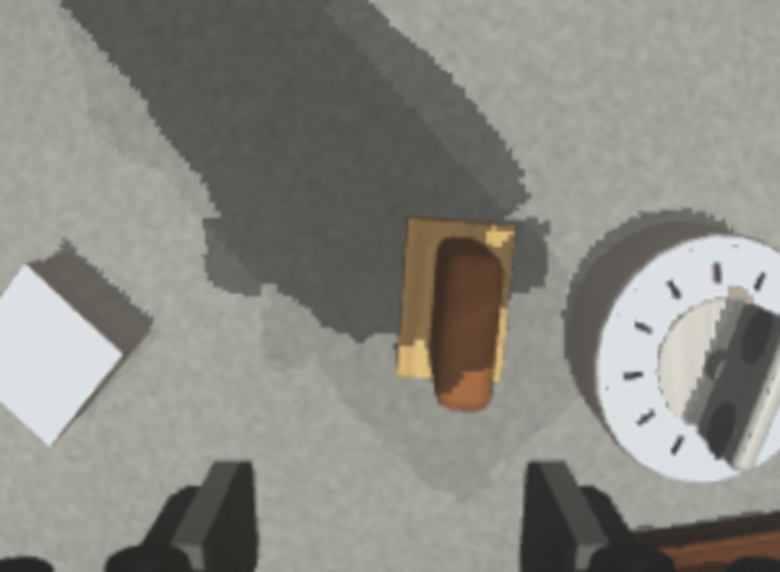

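```bash
python3 -c "
from h import *
stampfix('w26.npy',[(440,262),(502,262),(490,410),(434,408)],[(408,217),(515,225),(500,382),(397,376)])
goto(467,-7,10,-27)"
```

```text
top [452.6 266.7  75. ] tool [10.7 25.8 59.1] size 45.2 18.5 turn z 1.5 2.8
base [452.4 268.   18. ] tool [ 11.   27.  116.1] size 60.0 39.3 turn z 3.7 3.7
off [-0.0375, -0.2441, 0.1241] turn [-0.0, -0.02, 109.89] dist 276
```

Stamp C was knocked to about (452,267). I'll shift over it and check again.

```bash
python3 -m pendant '{"offset":[[0.011,0.0265,0],[0.011,0.0265,0],[0.011,0.0265,0],[0.011,0.0265,0],[0.011,0.0265,0],[0.011,0.0265,0],[0.011,0.0265,0],[0.011,0.0265,0]],"turn":[[0,0,3.3],[0,0,3.3],[0,0,3.3],[0,0,3.3],[0,0,3.3],[0,0,3.3],[0,0,3.3],[0,0,3.3]],"claw":[0,0,0,0,0,0,0,0]}'; python3 -c "
from h import *
o=where()
c=manip.camera('wrist');np.save('w27.npy',dict(o=o,c=c),allow_pickle=True);crop(c,170,60,470,280,2.6,'pics/w27.png')"
```

```text
time: 46.65
ee_pos: [452.5, 267.2, 134.2]
orientation: [-0.285, -3.128, -0.0]
ft_force: [-0.4, 0.1, 0.5]
opening: 0.5
t 46.6 pos [452.5 267.2 134.2] psi 79.60 tilt [-0.0003  0.0003] F [-0.4  0.1  0.5] open 0.500 q7 0.73
```

View pics/w27.png

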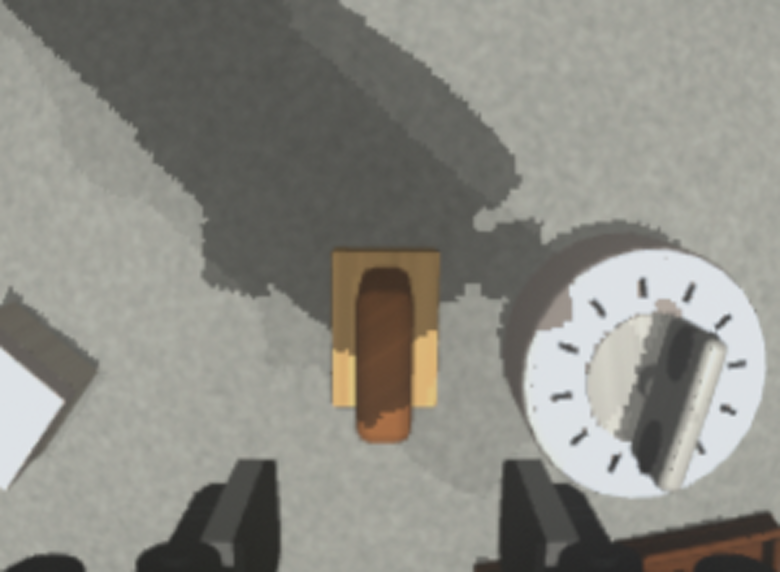

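```bash
python3 -c "
from h import *
stampfix('w27.npy',[(358,290),(411,290),(410,441),(357,441)],[(332,249),(440,249),(437,406),(333,407)])"
```

```text
top [451.3 268.3  75. ] tool [ 1.3  0.8 59.2] size 47.6 15.7 turn z 1.0 0.0
base [452.2 268.4  18. ] tool [  0.4   1.1 116.2] size 60.6 39.5 turn z 0.6 0.3
```

```bash
python3 -m pendant '{"offset":[[0.001,0.001,0.04],[0.001,0.001,0.08],[0.001,0.001,0.11],[0.001,0.001,0.123],[0.001,0.001,0.123],[0.001,0.001,0.123],[0.001,0.001,0.123],[0.001,0.001,0.123]],"turn":[[0,0,0.4],[0,0,0.4],[0,0,0.4],[0,0,0.4],[0,0,0.4],[0,0,0.4],[0,0,0.4],[0,0,0.4]],"claw":[0,0,0,0,0,0,0,0]}'; python3 -m pendant '{"offset":[[0,0,0],[0,0,0],[0,0,0],[0,0,0],[0,0,0],[0,0,0],[0,0,0],[0,0,0]],"turn":[[0,0,0],[0,0,0],[0,0,0],[0,0,0],[0,0,0],[0,0,0],[0,0,0],[0,0,0]],"claw":[1,1,1,1,1,1,1,1]}' 40; python3 -m pendant '{"offset":[[0,0,-0.02],[0,0,-0.06],[0,0,-0.09],[0,0,-0.09],[0,0,-0.09],[0,0,-0.09],[0,0,-0.09],[0,0,-0.09]],"turn":[[0,0,0],[0,0,0],[0,0,0],[0,0,0],[0,0,0],[0,0,0],[0,0,0],[0,0,0]],"claw":[1,1,1,1,1,1,1,1]}'; python3 -c "
from h import *
o=where();goto(647,115,95,-0.28)
c=manip.camera('wrist');cv2.imwrite('pics/w28.png',c['frame'][:,:,::-1])"
```

```text
time: 47.5
ee_pos: [452.3, 269.0, 12.3]
orientation: [0.295, 3.126, 0.002]
ft_force: [1.1, 0.3, 0.1]
opening: 0.496
time: 48.3
ee_pos: [451.5, 268.6, 11.1]
orientation: [-0.295, -3.127, -0.0]
ft_force: [0.1, -0.1, 0.1]
opening: 0.205
time: 49.1
ee_pos: [451.0, 268.3, 100.1]
orientation: [-0.295, -3.126, 0.001]
ft_force: [-0.4, -0.4, -0.9]
opening: 0.201
t 49.1 pos [451.  268.3 100.1] psi 79.22 tilt [-0.0019 -0.0007] F [-0.4 -0.4 -0.9] open 0.201 q7 0.71
off [-0.2212, -0.1139, 0.0049] turn [-0.12, -0.04, 79.5] dist 249
```

View pics/w28.png

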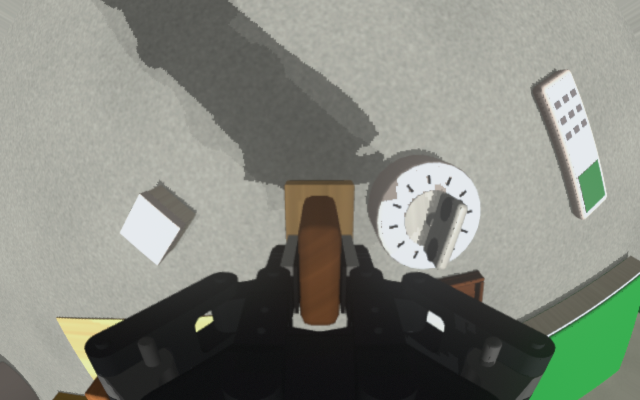

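```bash
python3 -m pendant '{"offset":[[-0.04,-0.02,0],[-0.08,-0.04,0],[-0.12,-0.06,0],[-0.16,-0.08,0],[-0.2,-0.1,0],[-0.221,-0.114,0.005],[-0.221,-0.114,0.005],[-0.221,-0.114,0.005]],"turn":[[0,0,8.5],[0,0,17],[0,0,25.5],[0,0,34],[0,0,42.5],[0,0,51],[0,0,59.5],[0,0,68]],"claw":[1,1,1,1,1,1,1,1]}'; python3 -m pendant '{"offset":[[0,0,0],[0,0,0.01],[0,0,0.02],[0,0,0.04],[0,0,0.045],[0,0,0.045],[0,0,0.045],[0,0,0.045]],"turn":[[0,0,8],[0,0,11.5],[0,0,11.5],[0,0,11.5],[0,0,11.5],[0,0,11.5],[0,0,11.5],[0,0,11.5]],"claw":[1,1,1,1,1,1,1,1]}'; python3 -c "
from h import *
o=where();goto(652,115,14,-0.28)
c=manip.camera('wrist');cv2.imwrite('pics/w29.png',c['frame'][:,:,::-1])"
```

```text
time: 49.95
ee_pos: [647.5, 113.8, 94.8]
orientation: [-2.003, -2.419, 0.002]
ft_force: [-0.4, 1.5, -1.3]
opening: 0.202
time: 50.75
ee_pos: [647.9, 115.2, 51.9]
orientation: [2.227, 2.216, 0.002]
ft_force: [-0.3, -0.4, -1.5]
opening: 0.203
t 50.8 pos [647.9 115.2  51.9] psi -0.28 tilt [0.001  0.0006] F [-0.3 -0.4 -1.5] open 0.203 q7 -0.04
off [-0.0002, 0.0041, 0.0379] turn [0.06, -0.03, 0.0] dist 38
```

View pics/w29.png

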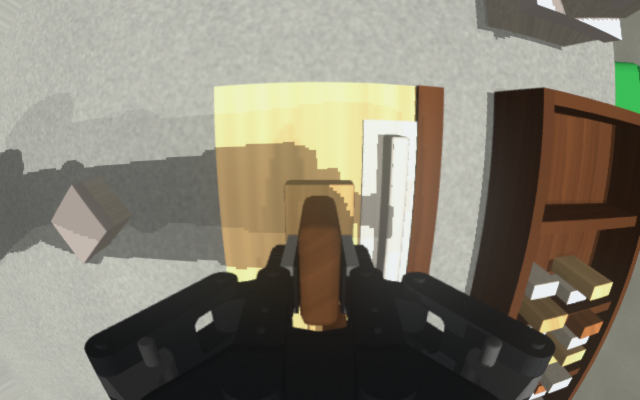

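```bash
python3 -m pendant '{"offset":[[0,0.004,0.015],[0,0.004,0.025],[0,0.004,0.032],[0,0.004,0.036],[0,0.004,0.038],[0,0.004,0.038],[0,0.004,0.038],[0,0.004,0.038]],"turn":[[0,0,0],[0,0,0],[0,0,0],[0,0,0],[0,0,0],[0,0,0],[0,0,0],[0,0,0]],"claw":[1,1,1,1,1,1,1,1]}'; python3 -m pendant '{"offset":[[0,0.001,0],[0,0.002,0],[0,0.003,0],[0,0.004,0],[0,0.005,0],[0,0.006,0],[0,0.007,0],[0,0.008,0]],"turn":[[0,0,0],[0,0,0],[0,0,0],[0,0,0],[0,0,0],[0,0,0],[0,0,0],[0,0,0]],"claw":[1,1,1,1,1,1,1,1]}'; python3 -m pendant '{"offset":[[0,0.001,0],[0,0.002,0],[0,0.002,0],[0,0.002,0],[0,0.002,0],[0,0.002,0],[0,0.002,0],[0,0.002,0]],"turn":[[0,0,0],[0,0,0],[0,0,0],[0,0,0],[0,0,0],[0,0,0],[0,0,0],[0,0,0]],"claw":[1,1,1,1,1,1,1,1]}'
```

```text
time: 51.6
ee_pos: [650.4, 115.2, 14.2]
orientation: [-2.226, -2.215, 0.001]
ft_force: [-5.7, -1.1, 11.2]
opening: 0.203
time: 52.4
ee_pos: [656.1, 115.7, 14.3]
orientation: [-2.223, -2.213, 0.005]
ft_force: [-14.9, 0.8, 20.2]
opening: 0.203
time: 53.2
ee_pos: [659.2, 115.9, 14.2]
orientation: [-2.224, -2.214, 0.002]
ft_force: [-8.7, 0.7, 14.5]
opening: 0.204
```

```bash
python3 -m pendant '{"offset":[[0,0.001,-0.0005],[0,0.002,-0.0005],[0,0.002,-0.0005],[0,0.002,-0.0005],[0,0.002,-0.0005],[0,0.002,-0.0005],[0,0.002,-0.0005],[0,0.002,-0.0005]],"turn":[[0,0,0],[0,0,0],[0,0,0],[0,0,0],[0,0,0],[0,0,0],[0,0,0],[0,0,0]],"claw":[1,1,1,1,1,1,1,1]}'
```

```text
time: 54.0
ee_pos: [659.9, 115.9, 14.3]
orientation: [-2.223, -2.213, 0.006]
ft_force: [-11.4, 1.4, 14.6]
opening: 0.206
```

```bash
python3 -m pendant '{"offset":[[0,0.001,0],[0,0.002,0],[0,0.002,0],[0,0.002,0],[0,0.002,0],[0,0.002,0],[0,0.002,0],[0,0.002,0]],"turn":[[0,0,0],[0,0,0],[0,0,0],[0,0,0],[0,0,0],[0,0,0],[0,0,0],[0,0,0]],"claw":[1,1,1,1,1,1,1,1]}'
```

```text
time: 54.8
ee_pos: [660.0, 115.9, 14.4]
orientation: [-2.221, -2.211, 0.009]
ft_force: [-17.1, 0.6, 19.9]
opening: 0.204
```

Stalled in contact. Releasing.

```bash
python3 -m pendant '{"offset":[[0,-0.002,0],[0,-0.003,-0.0005],[0,-0.004,-0.001],[0,-0.004,-0.001],[0,-0.004,-0.001],[0,-0.004,-0.001],[0,-0.004,-0.001],[0,-0.004,-0.001]],"turn":[[0,0,0],[0,0,0],[0,0,0],[0,0,0],[0,0,0],[0,0,0],[0,0,0],[0,0,0]],"claw":[1,1,1,0.5,0.3,0.3,0.3,0.3]}'; python3 -m pendant '{"offset":[[0,0,-0.01],[0,0,-0.04],[0,0,-0.09],[0,0,-0.14],[0,0,-0.19],[0,0,-0.23],[0,0,-0.23],[0,0,-0.23]],"turn":[[0,0,0],[0,0,0],[0,0,0],[0,0,0],[0,0,0],[0,0,0],[0,0,0],[0,0,0]],"claw":[0.3,0.3,0.3,0.3,0.3,0.3,0.3,0.3]}'; python3 -c "
from h import *
o=where();goto(480.5,357,200,67)
c=manip.camera('wrist');np.save('w30.npy',dict(o=o,c=c),allow_pickle=True);cv2.imwrite('pics/w30.png',c['frame'][:,:,::-1])
c=manip.camera('scene');crop(c,220,170,370,320,4,'pics/s30.png')"
```

```text
time: 55.6
ee_pos: [661.6, 115.1, 14.5]
orientation: [-2.227, -2.216, -0.0]
ft_force: [0.3, 0.2, 0.2]
opening: 0.35
time: 56.4
ee_pos: [661.8, 115.1, 246.4]
orientation: [2.226, 2.215, 0.004]
ft_force: [-0.4, 0.5, -1.2]
opening: 0.352
t 56.4 pos [661.8 115.1 246.4] psi -0.29 tilt [0.0027 0.001 ] F [-0.4  0.5 -1.2] open 0.352 q7 -0.08
off [0.241, -0.1827, 0.0462] turn [0.17, 0.04, -67.29] dist 306
```

View pics/w30.png

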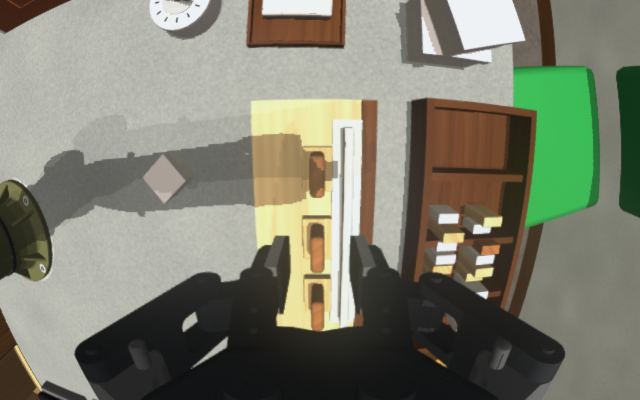

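View pics/s30.png

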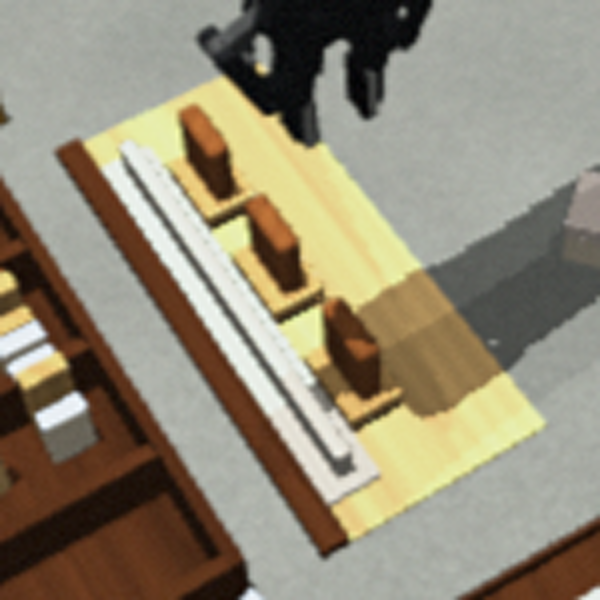

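```bash
python3 -m pendant '{"offset":[[-0.05,0,0.0],[-0.1,0,0.0],[-0.15,0,0.02],[-0.19,-0.02,0.06],[-0.19,-0.02,0.08],[-0.19,-0.02,0.08],[-0.19,-0.02,0.08],[-0.19,-0.02,0.08]],"turn":[[0,0,0],[0,0,0],[0,0,0],[0,0,0],[0,0,0],[0,0,0],[0,0,0],[0,0,0]],"claw":[0.3,0.3,0.3,0.3,0.3,0.3,0.3,0.3]}'; python3 -c "
from h import *
o=where()
c=manip.camera('wrist');np.save('w31.npy',dict(o=o,c=c),allow_pickle=True);crop(c,230,0,410,240,2.5,'pics/w31.png')"
```

```text
time: 57.3
ee_pos: [641.8, -72.8, 165.6]
orientation: [2.224, 2.218, 0.003]
ft_force: [-0.1, 0.5, 0.6]
opening: 0.352
t 57.3 pos [641.8 -72.8 165.6] psi -0.15 tilt [0.0016 0.001 ] F [-0.1  0.5  0.6] open 0.352 q7 0.23
```

View pics/w31.png

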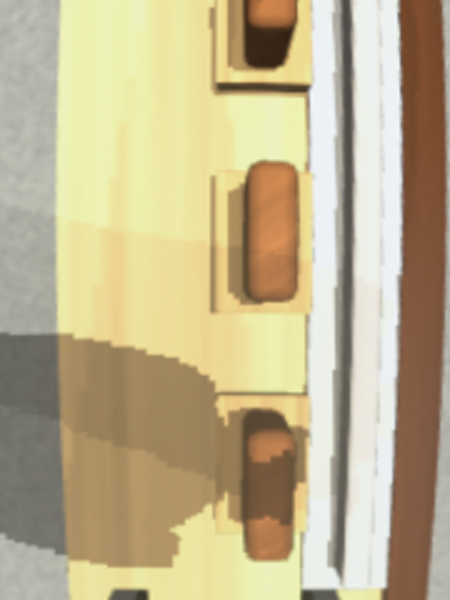

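All three bases touch the blade edge and the blade touches the rail, with no gaps. Next, the timer key.

```bash
python3 -m pendant '{"offset":[[0.05,-0.018,0],[0.1,-0.035,0],[0.15,-0.053,0],[0.2,-0.071,0],[0.25,-0.088,0],[0.3,-0.106,0],[0.34,-0.124,0],[0.38,-0.14,0]],"turn":[[0,0,-8],[0,0,-16],[0,0,-24],[0,0,-32],[0,0,-40],[0,0,-48],[0,0,-56],[0,0,-65]],"claw":[0.3,0.3,0.3,0.3,0.3,0.3,0.3,0.3]}'; python3 -c "
from h import *
o=where();goto(481,357,150,65)"
```

```text
time: 58.15
ee_pos: [503.5, 304.6, 166.3]
orientation: [0.687, 3.064, 0.004]
ft_force: [0.9, 0.7, 0.9]
opening: 0.348
t 58.1 pos [503.5 304.6 166.3] psi 64.73 tilt [0.0023 0.002 ] F [0.9 0.7 0.9] open 0.348 q7 0.52
off [0.0427, 0.0377, 0.0164] turn [0.16, 0.07, -0.27] dist 59
```

```bash
python3 -m pendant '{"offset":[[0.038,0.038,0.01],[0.038,0.038,0.016],[0.038,0.038,0.016],[0.038,0.038,0.016],[0.038,0.038,0.016],[0.038,0.038,0.016],[0.038,0.038,0.016],[0.038,0.038,0.016]],"turn":[[0,0,0],[0,0,0],[0,0,0],[0,0,0],[0,0,0],[0,0,0],[0,0,0],[0,0,0]],"claw":[0,0,0,0,0,0,0,0]}'; python3 -c "
from h import *
o=where();goto(481,357,150,65)
c=manip.camera('wrist');np.save('w32.npy',dict(o=o,c=c),allow_pickle=True);crop(c,170,60,470,280,2.6,'pics/w32.png')"
```

```text
time: 58.95
ee_pos: [486.8, 351.4, 148.9]
orientation: [0.7, 3.063, 0.001]
ft_force: [-0.9, -0.7, -0.4]
opening: 0.498
t 59.0 pos [486.8 351.4 148.9] psi 64.25 tilt [0.0001 0.0004] F [-0.9 -0.7 -0.4] open 0.498 q7 0.43
off [0.0077, 0.0025, -0.0011] turn [0.02, -0.0, -0.75] dist 8
```

View pics/w32.png

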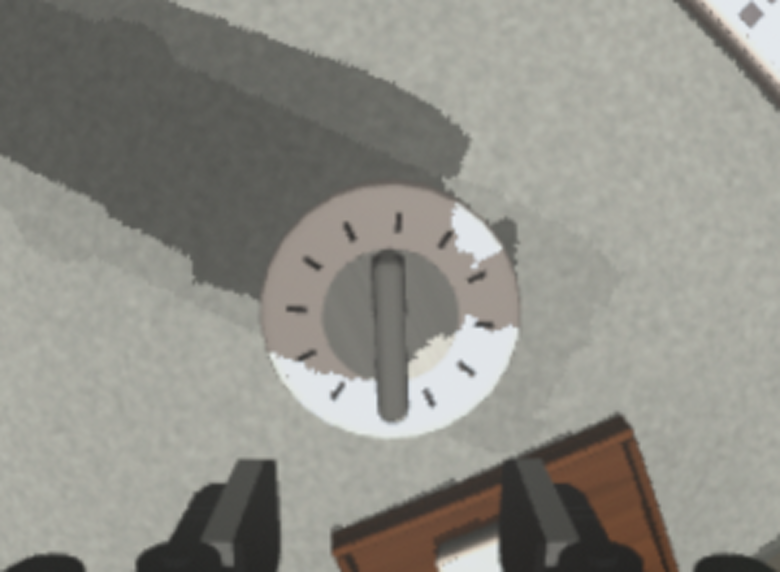

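```bash
python3 -c "
from h import *
w=np.load('w32.npy',allow_pickle=True).item();c,o=w['c'],w['o'];M=R.from_rotvec(o['orientation']).as_matrix()
for p,z in (([(261,311),(519,311),(390,184),(390,439)],50),([(388,264),(393,419)],94)):
    a=wcast(c,o,np.array(p,float)/2.6+[170,60],z);L=(a-o['ee_pos'])@M
    print(a.mean(0).round(1),L.mean(0).round(1),L.round(1).tolist())
    d=L[0]-L[1];print(np.degrees(np.arctan2(d[1],d[0])))
"
```

```text
[478.4 358.5  50. ] [10.7  2.6 98.9] [[11.6, -42.7, 98.9], [11.6, 48.0, 98.9], [55.6, 2.6, 98.9], [-36.0, 2.6, 98.9]]
-89.95086795277419
[478.6 358.4  94. ] [10.5  2.7 54.9] [[34.1, 1.9, 54.9], [-13.2, 3.4, 54.9]]
-1.788073855949229
```

```bash
python3 -m pendant '{"offset":[[0.01,0.0026,0.03],[0.01,0.0026,0.07],[0.01,0.0026,0.1],[0.01,0.0026,0.115],[0.01,0.0026,0.115],[0.01,0.0026,0.115],[0.01,0.0026,0.115],[0.01,0.0026,0.115]],"turn":[[0,0,-1.8],[0,0,-1.8],[0,0,-1.8],[0,0,-1.8],[0,0,-1.8],[0,0,-1.8],[0,0,-1.8],[0,0,-1.8]],"claw":[0,0,0,0,0,0,0,0]}'; python3 -m pendant '{"offset":[[0,0,0],[0,0,0],[0,0,0],[0,0,0],[0,0,0],[0,0,0],[0,0,0],[0,0,0]],"turn":[[0,0,0],[0,0,0],[0,0,0],[0,0,0],[0,0,0],[0,0,0],[0,0,0],[0,0,0]],"claw":[1,1,1,1,1,1,1,1]}' 70; python3 -c "
from h import *
o=where()
c=manip.camera('wrist');cv2.imwrite('pics/w33.png',c['frame'][:,:,::-1])
c=manip.camera('scene');crop(c,380,230,470,330,6,'pics/s33.png')"
```

```text
time: 59.8
ee_pos: [479.2, 359.2, 34.9]
orientation: [0.65, 3.072, 0.003]
ft_force: [-0.2, 0.4, -0.4]
opening: 0.497
time: 60.6
ee_pos: [477.6, 356.4, 34.3]
orientation: [-0.651, -3.072, 0.005]
ft_force: [-3.9, -6.1, 9.4]
opening: 0.089
t 60.6 pos [477.6 356.4  34.3] psi 66.06 tilt [-0.002  -0.0028] F [-3.9 -6.1  9.4] open 0.089 q7 0.43
```

View pics/w33.png

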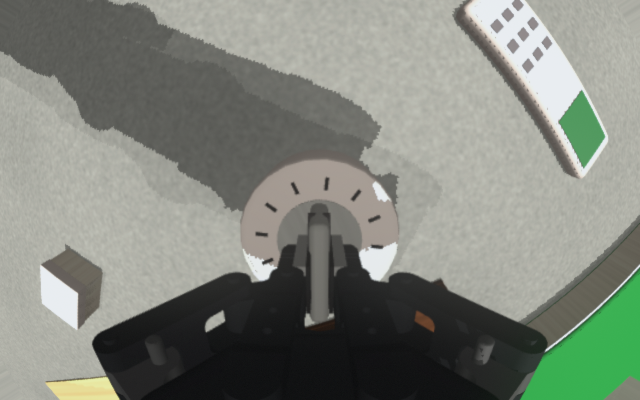

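View pics/s33.png

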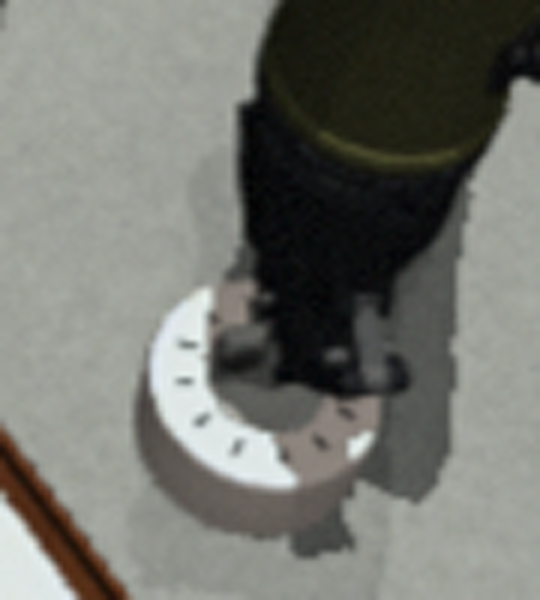

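Key gripped. Winding clockwise, which is + about tool z.

```bash
python3 -m pendant '{"offset":[[0,-0.0025,0],[0,-0.0025,0],[0,-0.0025,0],[0,-0.0025,0],[0,-0.0025,0],[0,-0.0025,0],[0,-0.0025,0],[0,-0.0025,0]],"turn":[[0,0,0],[0,0,5],[0,0,11],[0,0,17],[0,0,23],[0,0,29],[0,0,35],[0,0,41]],"claw":[1,1,1,1,1,1,1,1]}'; python3 -c "
from h import *
o=where();print(o['torque'])"
```

```text
time: 61.5
ee_pos: [478.4, 357.1, 34.3]
orientation: [1.69, 2.647, 0.004]
ft_force: [1.2, 0.2, 2.0]
opening: 0.094
t 61.5 pos [478.4 357.1  34.3] psi 24.88 tilt [0.0017 0.0018] F [1.2 0.2 2. ] open 0.094 q7 -0.11
[ 0.14145982 -0.26419946  0.15654844]
```

Low side forces and 0.16 N m, so the key is turning. Continuing.

```bash
python3 -m pendant '{"offset":[[0,0,0],[0,0,0],[0,0,0],[0,0,0],[0,0,0],[0,0,0],[0,0,0],[0,0,0]],"turn":[[0,0,6],[0,0,12],[0,0,18],[0,0,24],[0,0,30],[0,0,36],[0,0,42],[0,0,48]],"claw":[1,1,1,1,1,1,1,1]}'; python3 -c "
from h import *
o=where();print(o['torque'])"; python3 -m pendant '{"offset":[[0,0,0],[0,0,0],[0,0,0],[0,0,0],[0,0,0],[0,0,0],[0,0,0],[0,0,0]],"turn":[[0,0,6],[0,0,12],[0,0,18],[0,0,24],[0,0,30],[0,0,36],[0,0,42],[0,0,48]],"claw":[1,1,1,1,1,1,1,1]}'; python3 -c "
from h import *
o=where();print(o['torque'],o['joint_positions'].round(2))"
```

```text
time: 62.3
ee_pos: [479.5, 357.1, 34.4]
orientation: [2.621, 1.731, 0.006]
ft_force: [4.2, 0.9, 0.2]
opening: 0.089
t 62.3 pos [479.5 357.1  34.4] psi -23.13 tilt [0.0036 0.0019] F [4.2 0.9 0.2] open 0.089 q7 -0.74
[ 0.10840977 -0.89649943  0.18874097]
time: 63.1
ee_pos: [480.4, 356.2, 34.4]
orientation: [3.099, 0.514, 0.008]
ft_force: [6.1, -1.0, -1.8]
opening: 0.091
t 63.1 pos [480.4 356.2  34.4] psi -71.16 tilt [0.0049 0.0007] F [ 6.1 -1.  -1.8] open 0.091 q7 -1.38
[-0.29756991 -1.33568571  0.19798779] [-1.06  0.72  0.65  1.78 -0.57  0.83 -1.38]
```

```bash
python3 -m pendant '{"offset":[[0.002,0,0],[0.002,0,0],[0.002,0,0],[0.002,0,0],[0.002,0,0],[0.002,0,0],[0.002,0,0],[0.002,0,0]],"turn":[[0,0,6],[0,0,12],[0,0,18],[0,0,24],[0,0,30],[0,0,36],[0,0,42],[0,0,48]],"claw":[1,1,1,1,1,1,1,1]}'; python3 -c "
from h import *
o=where();print(o['torque'],o['joint_positions'].round(2))"
```

```text
time: 63.9
ee_pos: [480.2, 355.1, 34.4]
orientation: [3.039, -0.792, 0.002]
ft_force: [-0.5, -5.9, 3.9]
opening: 0.093
t 63.9 pos [480.2 355.1  34.4] psi -119.20 tilt [ 0.001  -0.0015] F [-0.5 -5.9  3.9] open 0.093 q7 -2.05
[-1.35247359  0.01498189  0.16932945] [-1.17  0.8   0.88  1.78 -0.76  0.93 -2.05]
```

```bash
python3 -m pendant '{"offset":[[0,0,0],[0,0,0],[0,0,0],[0,0,0],[0,0,0],[0,0,0],[0,0,0],[0,0,0]],"turn":[[0,0,5],[0,0,10],[0,0,15],[0,0,20],[0,0,25],[0,0,30],[0,0,35],[0,0,35]],"claw":[1,1,1,1,1,1,1,1]}'; python3 -c "
from h import *
o=where();print(o['torque'],o['joint_positions'].round(2))"
```

```text
time: 64.7
ee_pos: [479.6, 354.5, 34.3]
orientation: [2.66, -1.667, 0.002]
ft_force: [-1.7, -6.9, 8.0]
opening: 0.091
t 64.7 pos [479.6 354.5  34.3] psi -154.16 tilt [-0.0002 -0.0026] F [-1.7 -6.9  8. ] open 0.091 q7 -2.55
[-1.53968152  0.56399134  0.01207079] [-1.23  0.87  1.03  1.78 -0.88  1.02 -2.55]
```

```bash
python3 -m pendant '{"offset":[[0,0,0],[0,0,0],[0,0,0],[0,0,-0.02],[0,0,-0.06],[0,0,-0.09],[0,0,-0.09],[0,0,-0.09]],"turn":[[0,0,0],[0,0,0],[0,0,0],[0,0,0],[0,0,0],[0,0,0],[0,0,0],[0,0,0]],"claw":[0,0,0,0,0,0,0,0]}'; python3 -m pendant '{"offset":[[0,0,0],[0,0,0],[0,0,0],[0,0,0],[0,0,0],[0,0,0],[0,0,0],[0,0,0]],"turn":[[0,0,-8.5],[0,0,-17],[0,0,-25.5],[0,0,-34],[0,0,-42.5],[0,0,-51],[0,0,-59.5],[0,0,-68]],"claw":[0,0,0,0,0,0,0,0]}';  python3 -m pendant '{"offset":[[0,0,0],[0,0,0],[0,0,0],[0,0,0],[0,0,0],[0,0,0],[0,0,0],[0,0,0]],"turn":[[0,0,-8.5],[0,0,-17],[0,0,-25.5],[0,0,-34],[0,0,-42.5],[0,0,-51],[0,0,-59.5],[0,0,-68]],"claw":[0,0,0,0,0,0,0,0]}';python3 -c "
from h import *
o=where();goto(478.9,356.6,124,26)"
```

```text
time: 65.5
ee_pos: [479.4, 357.6, 124.0]
orientation: [-2.665, 1.66, 0.001]
ft_force: [0.5, 0.3, 0.4]
opening: 0.504
time: 66.3
ee_pos: [478.3, 357.1, 122.1]
orientation: [3.139, 0.123, -0.004]
ft_force: [0.6, 0.4, 0.5]
opening: 0.5
time: 67.1
ee_pos: [478.3, 357.1, 122.2]
orientation: [-2.533, -1.857, 0.004]
ft_force: [-0.4, 0.2, 0.6]
opening: 0.499
t 67.1 pos [478.3 357.1 122.2] psi -17.50 tilt [-0.0026 -0.0006] F [-0.4  0.2  0.6] open 0.499 q7 -0.71
off [-0.0003, 0.0008, -0.0018] turn [-0.16, 0.02, -43.5] dist 2
```

```bash
python3 -m pendant '{"offset":[[0,0.001,0],[0,0.001,0],[0,0.001,0],[0,0.001,0],[0,0.001,0],[0,0.001,0],[0,0.001,0],[0,0.001,0]],"turn":[[0,0,-8.5],[0,0,-17],[0,0,-25.5],[0,0,-34],[0,0,-43.5],[0,0,-43.5],[0,0,-43.5],[0,0,-43.5]],"claw":[0,0,0,0,0,0,0,0]}'; python3 -c "
from h import *
o=where()
c=manip.camera('wrist');np.save('w34.npy',dict(o=o,c=c),allow_pickle=True);crop(c,170,60,470,280,2.6,'pics/w34.png')"
```

```text
time: 67.9
ee_pos: [480.0, 356.7, 123.1]
orientation: [-1.678, -2.655, 0.001]
ft_force: [0.1, 0.4, 1.1]
opening: 0.5
t 67.9 pos [480.  356.7 123.1] psi 25.43 tilt [-0.0012 -0.0001] F [0.1 0.4 1.1] open 0.500 q7 -0.09
```

View pics/w34.png

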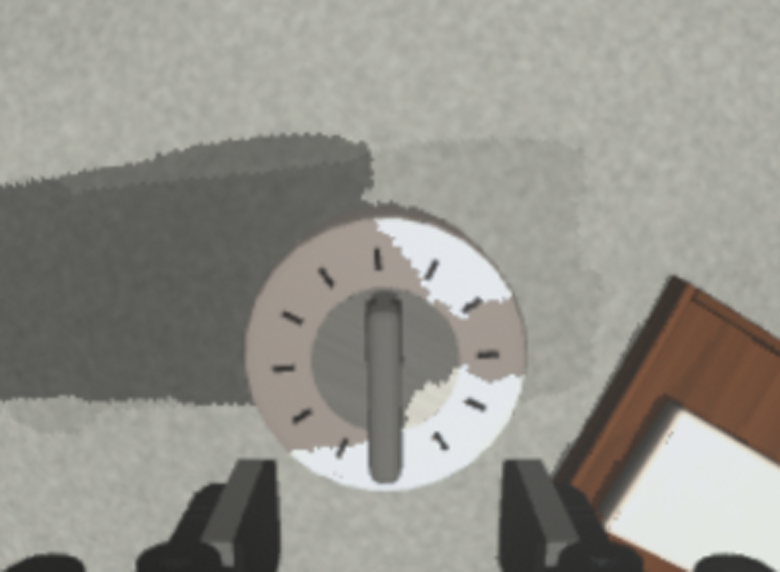

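```bash
python3 -m pendant '{"offset":[[0.001,-0.001,0.03],[0.001,-0.001,0.07],[0.001,-0.001,0.089],[0.001,-0.001,0.089],[0.001,-0.001,0.089],[0.001,-0.001,0.089],[0.001,-0.001,0.089],[0.001,-0.001,0.089]],"turn":[[0,0,0],[0,0,0],[0,0,0],[0,0,0],[0,0,0],[0,0,0],[0,0,0],[0,0,0]],"claw":[0,0,0,0,0,0,0,0]}'; python3 -m pendant '{"offset":[[0,0,0],[0,0,0],[0,0,0],[0,0,0],[0,0,0],[0,0,0],[0,0,0],[0,0,0]],"turn":[[0,0,0],[0,0,0],[0,0,0],[0,0,0],[0,0,0],[0,0,4],[0,0,8],[0,0,12]],"claw":[1,1,1,1,1,1,1,1]}' 70; python3 -c "
from h import *
o=where();print(o['torque'])"
```

```text
time: 68.75
ee_pos: [479.5, 357.6, 35.8]
orientation: [1.674, 2.658, 0.003]
ft_force: [0.2, 0.4, 0.1]
opening: 0.502
time: 69.55
ee_pos: [478.7, 357.1, 35.1]
orientation: [-1.945, -2.466, 0.0]
ft_force: [-1.5, -1.6, 5.0]
opening: 0.089
t 69.5 pos [478.7 357.1  35.1] psi 13.46 tilt [-0.0007  0.0003] F [-1.5 -1.6  5. ] open 0.089 q7 -0.22
[-0.19841874  0.38205283  0.1015929 ]
```

```bash
python3 -m pendant '{"offset":[[0,0,0],[0,0,0],[0,0,0],[0,0,0],[0,0,0],[0,0,0],[0,0,0],[0,0,0]],"turn":[[0,0,2],[0,0,4],[0,0,6],[0,0,8],[0,0,10],[0,0,12],[0,0,14],[0,0,16]],"claw":[1,1,1,1,1,1,1,1]}'; python3 -c "
from h import *
o=where();print(o['torque'])"
```

```text
time: 70.35
ee_pos: [479.0, 357.1, 35.1]
orientation: [-2.268, -2.173, -0.0]
ft_force: [-1.3, -1.2, 5.0]
opening: 0.087
t 70.3 pos [479.  357.1  35.1] psi -2.47 tilt [-0.0002  0.0004] F [-1.3 -1.2  5. ] open 0.087 q7 -0.43
[-0.34586433  0.28978102  0.15769658]
```

```bash
python3 -m pendant '{"offset":[[0,0,0],[0,0,0],[0,0,0],[0,0,0],[0,0,0],[0,0,0],[0,0,0],[0,0,0]],"turn":[[0,0,1],[0,0,3],[0,0,5],[0,0,7],[0,0,9],[0,0,10],[0,0,10],[0,0,10]],"claw":[1,1,1,1,1,1,1,1]}'; python3 -c "
from h import *
o=where();print(o['torque'])"
```

```text
time: 71.15
ee_pos: [479.2, 357.0, 35.2]
orientation: [2.443, 1.974, -0.0]
ft_force: [-0.9, -3.2, 6.7]
opening: 0.092
t 71.2 pos [479.2 357.   35.2] psi -12.11 tilt [ 0.0005 -0.0007] F [-0.9 -3.2  6.7] open 0.092 q7 -0.56
[-0.59827372  0.16778858  1.9406218 ]
```

Torque jumped from 0.16 to 1.94 N m at psi -12°, so that's the stop. Easing off, releasing and lifting.

```bash
python3 -m pendant '{"offset":[[0,0,0],[0,0,0],[0,0,0],[0,0,0],[0,0,0],[0,0,-0.02],[0,0,-0.06],[0,0,-0.09]],"turn":[[0,0,-0.6],[0,0,-0.8],[0,0,-0.8],[0,0,-0.8],[0,0,-0.8],[0,0,-0.8],[0,0,-0.8],[0,0,-0.8]],"claw":[1,1,0.2,0,0,0,0,0]}'; python3 -m pendant '{"offset":[[0,0,-0.05],[0,0,-0.1],[0,0,-0.15],[0,0,-0.2],[0,0,-0.25],[0,0,-0.27],[0,0,-0.27],[0,0,-0.27]],"turn":[[0,0,0],[0,0,0],[0,0,0],[0,0,0],[0,0,0],[0,0,0],[0,0,0],[0,0,0]],"claw":[0,0,0,0,0,0,0,0]}'; python3 -c "
from h import *
o=where()
c=manip.camera('wrist');np.save('w35.npy',dict(o=o,c=c),allow_pickle=True);cv2.imwrite('pics/w35.png',c['frame'][:,:,::-1])
c=manip.camera('scene');np.save('scene9.npy',c,allow_pickle=True);cv2.imwrite('pics/s35.png',c['frame'][:,:,::-1])
c=manip.camera('side');crop(c,220,100,430,270,3.8,'pics/d35.png')"
```

```text
time: 71.95
ee_pos: [479.3, 356.9, 126.1]
orientation: [-2.436, -1.984, -0.0]
ft_force: [1.1, -0.5, -0.4]
opening: 0.5
time: 72.75
ee_pos: [479.1, 356.9, 394.0]
orientation: [-2.435, -1.985, 0.001]
ft_force: [-0.8, -0.1, 0.2]
opening: 0.499
t 72.8 pos [479.1 356.9 394. ] psi -11.63 tilt [-0.0008  0.0002] F [-0.8 -0.1  0.2] open 0.499 q7 -0.70
```

View pics/w35.png

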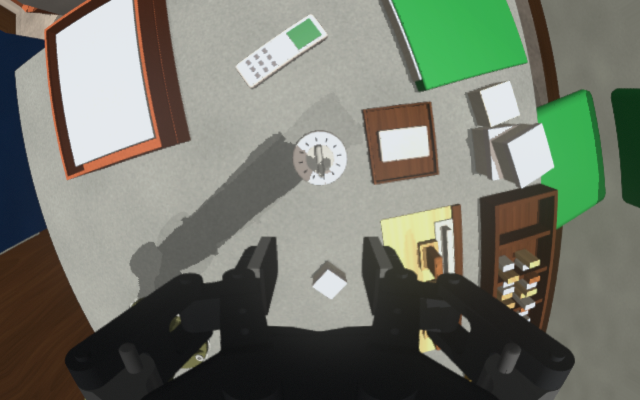

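View pics/s35.png

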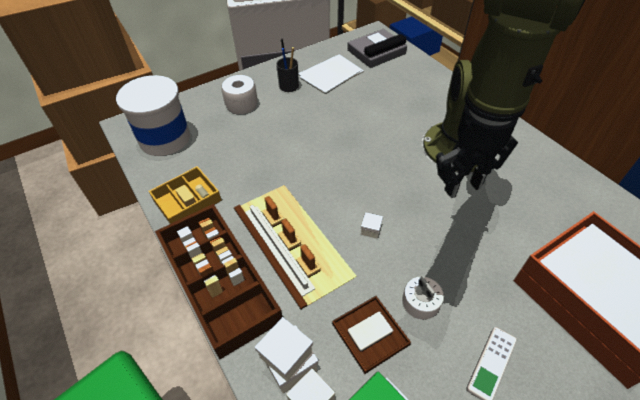

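View pics/d35.png

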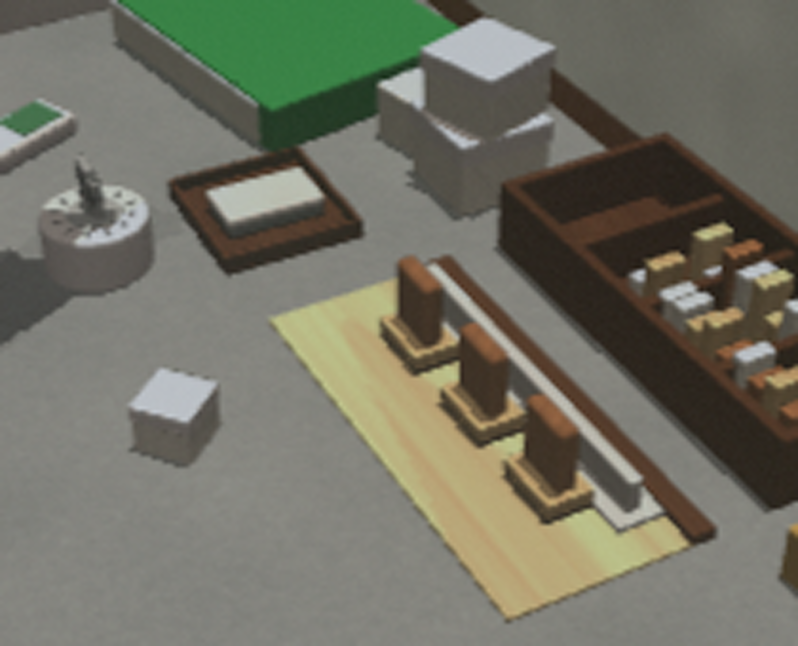

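```bash
python3 -c "
from h import *
o=where();print(manip.finish_job())"
```

```text
t 72.9 pos [478.5 357.  393. ] psi -11.61 tilt [-0.0027 -0.0014] F [-0.3  0.4 -1. ] open 0.503 q7 -0.70
the job is handed in; nothing more can be done
None
```

The job is handed in at about 73 s, with every step done in order. `finish_job` gives no verdict, so the checks below are my own.

- **Tin:** it lies flat in the tray.
- **Straightedge:** it is pressed against the rail until it stalled at about 18 N. In the close view its edge touches the rail, and its ends are inside the board's.
- **Stamps:** the three that were present stand upright, each pushed against the straightedge until it stalled. The close view before winding showed no gaps, and the last pictures show them unchanged.
- **Key:** it turned clockwise about 258° in two grips. The torque then jumped from 0.16 to 1.94 N m, which I took as the stop. After I let go, the key stood as I had left it.
- **Gift box:** it stands upright where it was.

**What went wrong or disagreed:**
- **First tin grasp missed:** the fingers closed above the tin because the real fingertips sit about 30 mm behind the reported TCP. I allowed for that from then on.
- **Stamp knocked:** the third stamp was found about 25 mm from where I first measured it, so I measured it again before gripping.
- **Camera spread:** the camera position readings differed by a few millimetres, up to about 10 mm on the straightedge and one stamp and about 18 mm on the tray. I therefore judged flush by contact and close views, not by coordinates.

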